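# Load the D cell into the bead spinner

## Robot

A 6-joint arm with a two-finger parallel gripper is mounted at the origin on the work surface. World frame = base frame: x ahead of the robot, y to its left, z up, the work surface at z = 0. Lengths are in m, angles in rad, forces in N, time in s.
With the tool pointing down it reaches from about 0.3 to 0.875 m from the base axis. Payload 6.4 kg.
Tool frame: the origin (TCP) lies on the centre line of the jaws, within the pads' length; the fingertips stand 22 mm ahead of it and the grasp point (between the pads) lies 3 mm ahead of it; z points along the fingers, x is the direction in which the jaws open and shut, and the axes are right-handed (so a half turn about z gives the same grasp; the last joint's range is limited). The gripper opens to 85 mm and grips with 20 to 120 N. Pads are 22 mm wide; open, the fingers measure 114 mm over their backs; the gripper's body (76 mm by 85 mm) begins 54 mm behind the grasp point. The pads swing forward as they close: fully open they stand 13 mm farther back than shut.
Start: joints at [1.14, 0.181, 1.607, -0, 1.354, -0.206], TCP at [0.128, 0.561, 0.253] pointing down, gripper open.
Joint ranges: [-2.99, 2.99], [-0.89, 2.07], [0.3, 2.58], [-1.14, 4.28], [0, 2.63], [-3.12, 3.12]. Speed limits (rad/s): [2.57, 2.57, 3.01, 3.14, 3.14, 3.14].

## Interface

Orientations are given as a unit quaternion [x, y, z, w].
In Python, from station import sense, snapshot, finish_job gives the robot as it stands.
- The arm moves only by the tool send_rows, never from a script. Its argument "moves" is a list of rows, each an object with "angular": the turn, a rotation vector about the tool's x, y, z in degrees, a list of three; "delta_pos": the shift along the tool's x, y, z in m, a list of three; "claw": the finger opening in m, from 0 to 0.0854. In form: [{"angular": [ax, ay, az], "delta_pos": [tx, ty, tz], "claw": claw}, ...]. A call has 1 to 5 rows; each row shifts and turns the commanded pose from where the row before left it, along the tool's axes as they then stand; what a row does not reach is not made up. A row lasts 1/12 s, in which the tool goes at most 41.7 mm and 7.16 degrees, less where a joint would pass 70% of its speed; a pose out of reach is approached as far as the arm can. A call with a gripper value outside its range is refused whole. The fingers move at their own pace and stop on an object; "squeeze" is the grip in N (left out, the last holds). Time passes only in rows, so rows that do not move let the fingers close. It gives the time, the measured TCP pose, the force and the opening at its end, in the units of the state.
- sense(): the state, without advancing time (a new reading comes with each control period).
- snapshot(name): name is "scene" or "top"; returns a dict with "frame" (480x640x3 uint8, red, green, blue), "fov_y" (degrees; the focal length in pixels is half the picture's height over the tangent of half this angle, whatever the lens; pixels are square), "cx", "cy" (the principal point, pixels), "camera_from_world" (4x4, takes a point from world to camera coordinates). Camera axes: x right, y down, z forward; pixel columns grow to the right and rows downward; lengths in m; the calibration is good to about 2 mm. A picture is of the moment at which its call begins. There is no depth.
- finish_job(): hands the job in, once; it reports no verdict.
The state is a dict: "time_s": time; "qpos": joint angles; "dq": joint speeds; "joint_efforts": joint torques, N m; "position": TCP position; "ee_rot": TCP orientation; "ft_force": force on the tool from outside, world axes, zero at the start; "wrist_torque": the same for the moment, N m; "width": finger opening in m.
Only numpy, scipy, OpenCV 4.12 (cv2) and the standard library are available. Lean on these libraries where they do the work, as an engineer would, in place of code of your own. Each camera call takes 0.05 s, during which the arm holds its last target.

## Task

The bead spinner needs power: take the large cell from the bead board and load it in the spinner's battery holder, flat end on the coil spring and button end on the flat contact. Push the flat end back against the coil with the button end still raised, then bring the button end down behind its contact until the cell lies level and fully home, and let go. Be gentle: neither crush the coil nor strain the plastic holder, and leave the small cell, mug and bead jar alone.

Things in the scene. Friction and masses are not known exactly. Their poses are not given: they have to be found in the camera images.
- cell_center (a point): Centre of the large (D size) cell to load: plain light grey cylinder, 34 mm diameter, 61.5 mm long over all, about 0.14 kg, lying level in one of the bead board's two channels (either one). Its x axis runs along the cell from the flat end to the button end; the flat end is at x = -30.75 mm, the button's tip at x = +30.75 mm.
- cell_button (a point): Tip of the large cell's button (a steel stud 10 mm across that stands 2 mm out of that end), on the cell's axis; x axis points out of the cell.
- mount (a point): Nominal place of the open black D-cell holder on the plinth: mid-length of a seated cell, on the bay floor; x to the flat contact, z up. It was screwed on by eye: really up to 8 mm off along +-x. In its own frame: contact face x = 30.75 mm, that wall's top z = 20; coil wall face x = -43.75, top z = 29; side rails |y| 16.5 to 20, 10 high at the ends, 4 between; seated axis z = 17. 30 N cracks it.
- spinner: Bead spinner, fixed: plinth 280 x 130 mm, top 22 mm above the table, origin under its middle, x along it; wooden bowl 106 mm across, rim 72 mm up, at x = +78 mm. Its holder's steel coil faces +x: tip 12 mm across, 17 mm above the bay floor, 56.5 mm from the contact face when free; about 0.6 N to start, then 1.2 N per mm, solid after 8 mm. A seated cell keeps it pressed 5 mm; 14 N crushes it.
- board: Grey bead board 160 x 180 x 8 mm, fixed; origin under its middle. Two straight channels 20 mm wide and 5 mm deep run along its x at y = +-46 mm; a cell lies in each, button end towards its +x. The large cell's axis lies 22 mm above the table, the small one's 16 mm.
- small_cell: Smaller (C size) cell, 26 mm diameter, 50 mm long, same light grey jacket, in the other channel of the bead board; origin at its centre. Does not fit the holder; leave it.
- mug: White ceramic mug, 80 mm across, 85 mm high, origin under its middle. Leave it.
- jar: Small clear bead jar with a white cap, 52 mm across, 62 mm high, origin under its middle. Leave it.
Things that resemble listed ones, but are neither listed nor needed, are in the scene too. Leave any blue or green look-alike of the part that bears cell_center alone.

How it is judged:
By the outcome, as a careful person would: the job done as asked, in the order asked, and still so for the second after the job is handed in, with the robot touching nothing.
It also fails if it takes over 62 s, if anything falls off the work surface, if the arm or the gripper's body presses on something with over 40 N, if the wrist force passes 120 N, or if a joint passes its speed limit or range.

## Working session

There is one attempt and no reset: what is moved stays moved. The work goes in short steps, Python scripts to look and compute and a tool call to move; the robot and the scene stay as the last step left them, time stands still between calls to the robot, and variables do not carry over. Pictures are saved under pics/ and viewed, and the job is handed in when it is done.

Besides the shell and the picture viewer there is one more tool, called after "Emit:" as name(argument=value, ...), one argument or row to a line, values as JSON. send_rows: Moves the arm, as the interface text tells. Its arguments: {"type":"object","properties":{"moves":{"type":"array"},"squeeze":{"type":"number"}},"required":["moves"]}

```bash
mkdir -p pics; python3 - <<'E'
from station import sense,snapshot
import cv2,json,numpy as np
s=sense();print(s)
for n in("scene","top"):
    d=snapshot(n);cv2.imwrite(f"pics/{n}0.png",d["frame"][:,:,::-1])
    print(n,d["fov_y"],d["cx"],d["cy"],np.array(d["camera_from_world"]).round(4).tolist())
E
```

```text
{'time_s': 0.0, 'qpos': array([ 1.13970994e+00,  1.81534130e-01,  1.60798830e+00,  7.66539643e-06,
        1.35377054e+00, -2.06307908e-01]), 'dq': array([ 0.00085022,  0.0001045 , -0.00010709,  0.00115511, -0.0013459 ,
       -0.00057703]), 'joint_efforts': array([ 1.99375005e-03, -4.44883740e+01, -3.51331544e+01, -6.56030784e-05,
        9.05100169e-03,  1.81128691e-06]), 'position': array([0.12793546, 0.56007816, 0.25239751]), 'ee_rot': array([ 7.81949853e-01,  6.23340761e-01, -7.60924757e-04,  3.79180898e-04]), 'ft_force': array([ 0.89358648, -0.67990559, -0.26903671]), 'wrist_torque': array([ 0.00900537, -0.01019405, -0.01261838]), 'width': 0.0853027342370519}
scene 52.80467851596214 327.31397067841567 239.55909174028335 [[0.3736, 0.9276, -0.0041, -0.0554], [0.7775, -0.3155, -0.544, -0.4484], [-0.5059, 0.2001, -0.8391, 1.1577], [0.0, 0.0, 0.0, 1.0]]
top 55.86000476347748 327.33405908674405 235.10889870091893 [[0.0111, -0.9999, 0.0009, -0.1576], [-0.9883, -0.0111, -0.1524, 0.5561], [0.1524, 0.0008, -0.9883, 0.8491], [0.0, 0.0, 0.0, 1.0]]
```

View pics/scene0.png

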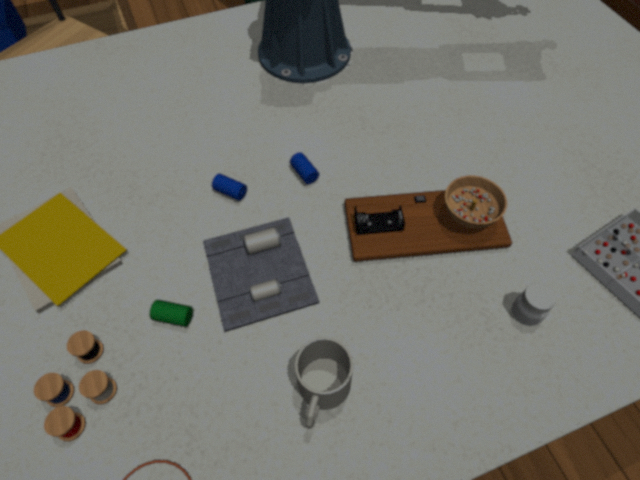

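View pics/top0.png

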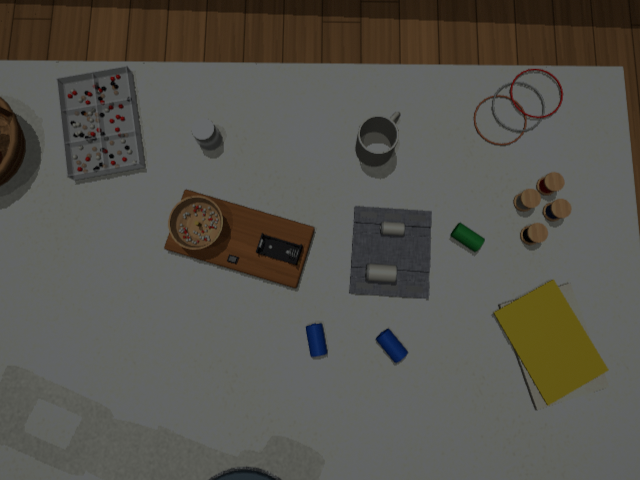

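Two grey cells are on the board: the one at top (381,273) / scene (262,240), and a smaller one at top (393,229) / scene (265,290). The larger fits "large cell". The blue and green ones are look-alikes to leave. I'll confirm this in enlarged crops.

```bash
python3 - <<'E'
import cv2,numpy as np
t=cv2.imread("pics/top0.png");s=cv2.imread("pics/scene0.png")
def c(im,x0,y0,w,h,k,n):
    o=cv2.resize(im[y0:y0+h,x0:x0+w],None,fx=k,fy=k,interpolation=cv2.INTER_CUBIC)
    o=np.clip(o*1.5,0,255).astype('uint8') if 't'==n[0] else o
    for x in range(0,w,10): cv2.putText(o,str(x0+x),(x*k,8),0,.3,(0,255,255),1);cv2.line(o,(x*k,10),(x*k,14),(0,255,255),1)
    for y in range(0,h,10): cv2.putText(o,str(y0+y),(0,y*k+4),0,.3,(0,255,255),1)
    cv2.imwrite(f"pics/{n}.png",o)
c(t,340,200,100,100,6,"t_board")
c(t,220,190,100,100,6,"t_hold")
c(s,200,215,120,115,5,"s_board")
c(s,340,180,110,85,7,"s_hold")
E
```

```text
(no output)
```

View pics/t_board.png

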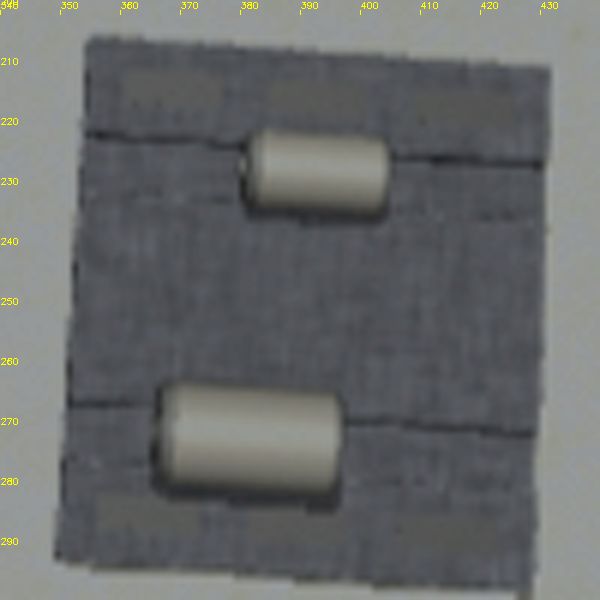

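View pics/t_hold.png

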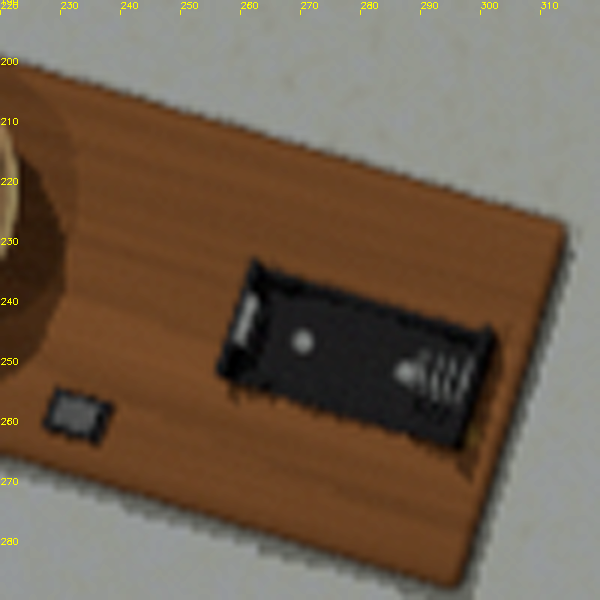

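View pics/s_board.png

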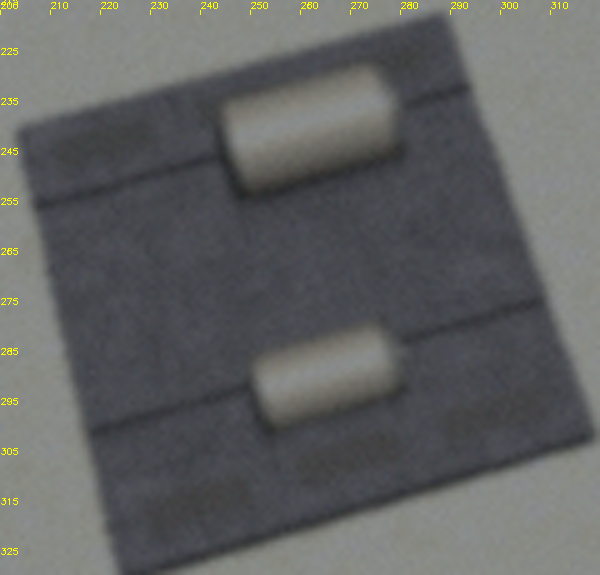

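View pics/s_hold.png

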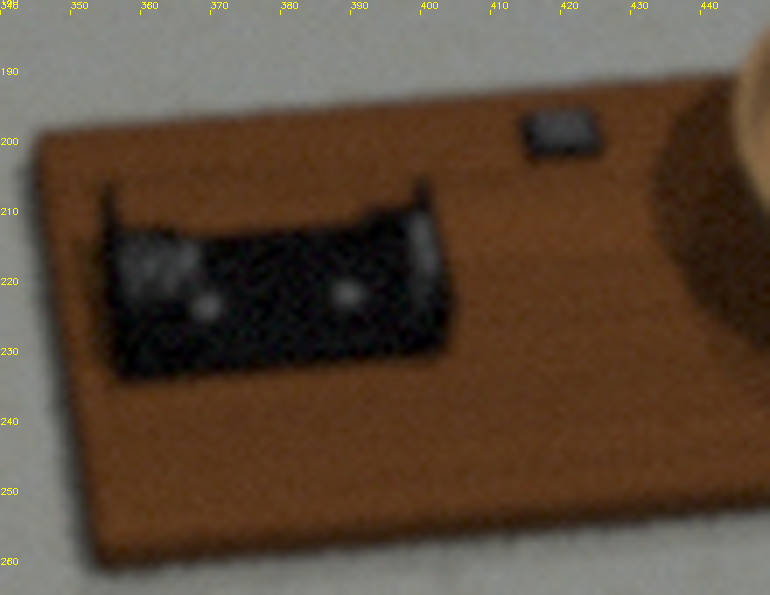

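The crops confirm it: the larger grey cylinder (top ~(381,273), its button end to the left) is the D cell and the smaller at (393,229) is the C cell. The holder has its flat contact on the left (top ~(260,244)) and its coil on the right (~(295,253)).

```bash
cat > h.py <<'E'
import cv2,numpy as np
from scipy.optimize import least_squares
C={"scene":(52.80467851596214,327.31397067841567,239.55909174028335,None),"top":(55.86000476347748,327.33405908674405,235.10889870091893,None)}
import os,pickle
if os.path.exists("cal.pkl"): CAL=pickle.load(open("cal.pkl","rb"))
else:
    from station import snapshot
    CAL={}
    for n in("scene","top"):
        d=snapshot(n); CAL[n]=(240/np.tan(np.radians(d["fov_y"])/2),d["cx"],d["cy"],np.array(d["camera_from_world"]))
    pickle.dump(CAL,open("cal.pkl","wb"))
def proj(n,P):
    f,cx,cy,T=CAL[n];P=np.atleast_2d(P);q=P@T[:3,:3].T+T[:3,3]
    return np.c_[f*q[:,0]/q[:,2]+cx,f*q[:,1]/q[:,2]+cy]
def back(n,uv,z):
    f,cx,cy,T=CAL[n];R,t=T[:3,:3],T[:3,3];c=-R.T@t
    d=R.T@np.array([(uv[0]-cx)/f,(uv[1]-cy)/f,1.]);return c+d*(z-c[2])/d[2]
def crop(im,x0,y0,w,h,k,name,g=1.,step=10):
    o=cv2.resize(im[y0:y0+h,x0:x0+w],None,fx=k,fy=k,interpolation=cv2.INTER_CUBIC)
    o=np.clip(o.astype(float)*g,0,255).astype('uint8')
    for x in range(0,w,step): cv2.putText(o,str(x0+x),(x*k,8),0,.3,(0,255,255),1);cv2.line(o,(x*k,10),(x*k,14),(0,255,255),1)
    for y in range(0,h,step): cv2.putText(o,str(y0+y),(0,y*k+4),0,.3,(0,255,255),1)
    cv2.imwrite(f"pics/{name}.png",o)
E
python3 - <<'E'
from h import *
for n in CAL: T=CAL[n][3];print(n,-T[:3,:3].T@T[:3,3])
t=cv2.imread("pics/top0.png");s=cv2.imread("pics/scene0.png")
crop(t,160,185,160,110,5,"t_pl",1.5);crop(s,335,170,185,100,4,"s_pl",1.2)
B=dict(BLtop=back("top",(354.7,206),.008),TR=back("top",(431.7,211.3),.008),BR=back("top",(428.3,298),.008),BL=back("top",(349.2,293.7),.008))
S=[back("scene",p,.008) for p in((200+445/5,215+13/5),(200+595/5,215+435/5),(200+118/5,215+575/5),(200+17/5,215+130/5))]
print(B);print(S)
print("cell ends top", back("top",(365.8,272.5),.022),back("top",(396.8,274.5),.022))
E
```

```text
scene [ 0.95504773 -0.32170244  0.72720097]
top [ 0.42191468 -0.15205626  0.92402309]
{'BLtop': array([ 0.62466788, -0.20726765,  0.008     ]), 'TR': array([ 0.6152848 , -0.36625686,  0.008     ]), 'BR': array([ 0.43783882, -0.35518039,  0.008     ]), 'BL': array([ 0.44462542, -0.19656894,  0.008     ])}
[array([ 0.45072565, -0.19721546,  0.008     ]), array([ 0.62924858, -0.20829566,  0.008     ]), array([ 0.61793656, -0.36604048,  0.008     ]), array([ 0.44168151, -0.35477986,  0.008     ])]
cell ends top [ 0.48651648 -0.22877929  0.022     ] [ 0.48322991 -0.29045224  0.022     ]
```

View pics/t_pl.png

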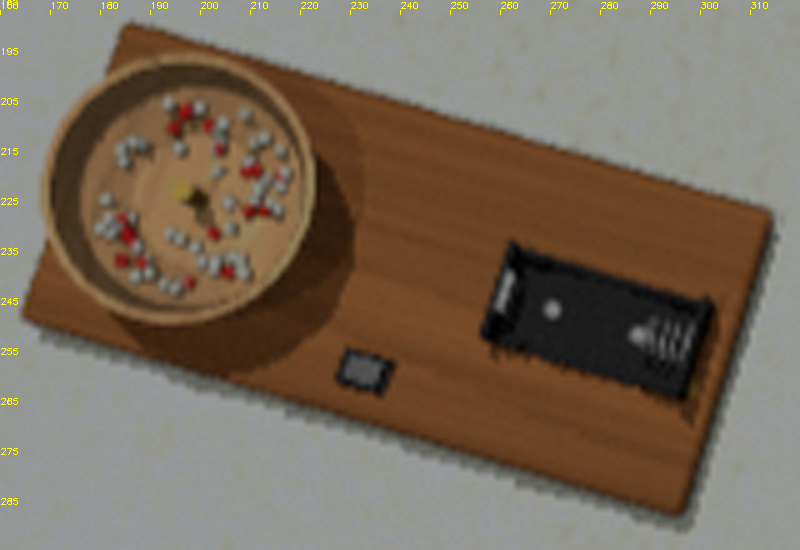

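View pics/s_pl.png

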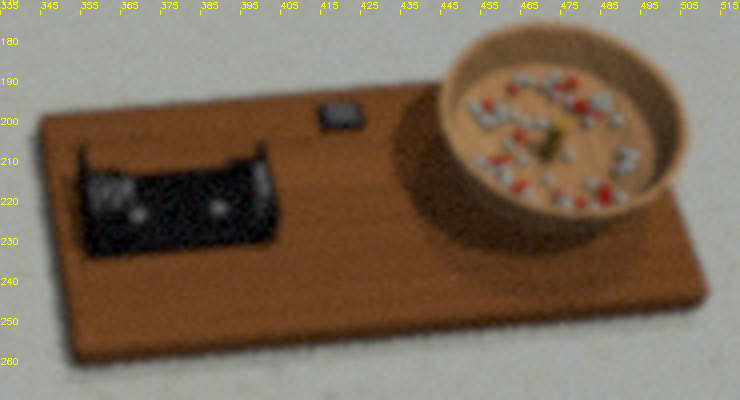

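```bash
cat >> h.py <<'E'
from scipy.spatial.transform import Rotation as Ro
def goal(p,yaw,tilt):
    # tool x at world yaw(deg), z down, then tilt about tool x (deg)
    R0=Ro.from_euler('z',yaw,degrees=True)*Ro.from_euler('x',180,degrees=True)
    return np.array(p),R0*Ro.from_euler('x',tilt,degrees=True)
def delta(p,R):
    from station import sense
    s=sense();Rc=Ro.from_quat(s["ee_rot"]);d=Rc.inv().apply(p-s["position"]);r=(Rc.inv()*R).as_rotvec(degrees=True)
    print("t",s["time_s"],"pos",s["position"].round(4),"dpos_tool",d.round(4),"rot_tool",r.round(2),"w",round(s["width"],4));return d,r
E
python3 - <<'E'
from h import *
print("scene cell",back("scene",(262.4,240.8),.022),"top cell",back("top",(381.3,273.3),.022))
M={"UL":(.14,-.065),"UR":(-.14,-.065),"LR":(-.14,.065),"LL":(.14,.065)}
top={"UL":(184.4,189.4),"UR":(314,227.4),"LR":(296,288),"LL":(164.4,248)}
sc={"LR":(345.5,198.75),"UR":(354.5,259.5),"UL":(511.5,244.5)}
def res(v,obs,n,z=.022):
    a=v[2];r=[]
    for k in obs:
        m=M[k];P=[v[0]+np.cos(a)*m[0]-np.sin(a)*m[1],v[1]+np.sin(a)*m[0]+np.cos(a)*m[1],z]
        r+=list(proj(n,P)[0]-obs[k])
    return np.array(r)
for n,o in(("top",top),("scene",sc)):
    s=least_squares(res,[.47,0,1.3],args=(o,n));print(n,s.x[:2].round(4),np.degrees(s.x[2]).round(2),s.fun.round(1))
s=least_squares(lambda v:np.r_[res(v,top,"top"),res(v,sc,"scene")],[.47,0,1.3]);print(s.x[:2].round(4),np.degrees(s.x[2]).round(2),s.fun.round(1))
# holder in spinner frame by top view
x,y,a=s.x
for n,p,z in(("top",(263,233.7),.044),("top",(256.7,252),.044),("top",(302.5,244.2),.053),("top",(296.7,264.7),.053)):
    P=back(n,p,z);d=P[:2]-[x,y];print(n,P.round(4),"spin",round(d[0]*np.cos(a)+d[1]*np.sin(a),4),round(-d[0]*np.sin(a)+d[1]*np.cos(a),4))
delta(*goal([.486,-.2598,.15],-3.5,0))
E
```

```text
scene cell [ 0.48984988 -0.25896685  0.022     ] top cell [ 0.48527033 -0.25962794  0.022     ]
top [0.5537 0.0257] 74.1 [-0.1 -1.   1.3 -0.7  0.3  0.8 -1.5  0.8]
scene [0.5591 0.0249] 74.03 [-1.6 -0.1 -1.2 -0.3  2.8 -0.2]
[0.556  0.0256] 74.21 [-0.  -2.   1.3 -1.9  0.5 -0.5 -1.4 -0.2 -2.  -1.3 -1.4 -1.7  2.2 -2. ]
top [ 0.559  -0.0248  0.044 ] spin -0.0477 -0.0166
top [ 0.5226 -0.0137  0.044 ] spin -0.0469 0.0215
top [ 0.5378 -0.1034  0.053 ] spin -0.1291 -0.0176
top [ 0.4978 -0.093   0.053 ] spin -0.1299 0.0237
t 0.2 pos [0.128  0.5603 0.2527] dpos_tool [-0.7195  0.5318  0.1033] rot_tool [3.000e-02 6.000e-02 8.062e+01] w 0.0855
```

Emit:
send_rows(
  moves=[
    {"angular": [0, 0, 0], "delta_pos": [-0.0327, 0.0242, 0], "claw": 0.0854},
    {"angular": [0, 0, 0], "delta_pos": [-0.0327, 0.0242, 0], "claw": 0.0854},
    {"angular": [0, 0, 0], "delta_pos": [-0.0327, 0.0242, 0], "claw": 0.0854},
    {"angular": [0, 0, 0], "delta_pos": [-0.0327, 0.0242, 0], "claw": 0.0854},
    {"angular": [0, 0, 0], "delta_pos": [-0.0327, 0.0242, 0], "claw": 0.0854},
  ],
  squeeze=40,
)

```text
time_s: 0.62
position: [0.2097, 0.3725, 0.253]
ee_rot: [0.782, 0.624, -0.0, 0.0]
ft_force: [1.4, -0.5, 0.8]
width: 0.0856
```

Emit:
send_rows(
  moves=[
    {"angular": [0, 0, 0], "delta_pos": [-0.0327, 0.0242, 0], "claw": 0.06},
    {"angular": [0, 0, 0], "delta_pos": [-0.0327, 0.0242, 0], "claw": 0.06},
    {"angular": [0, 0, 0], "delta_pos": [-0.0327, 0.0242, 0], "claw": 0.06},
    {"angular": [0, 0, 0], "delta_pos": [-0.0327, 0.0242, 0], "claw": 0.06},
    {"angular": [0, 0, 0], "delta_pos": [-0.0327, 0.0242, 0], "claw": 0.06},
  ],
)

```text
time_s: 1.03
position: [0.2913, 0.1862, 0.2534]
ee_rot: [0.782, 0.624, 0.0, 0.0]
ft_force: [1.0, 0.7, -0.1]
width: 0.0604
```

Emit:
send_rows(
  moves=[
    {"angular": [0, 0, 0], "delta_pos": [-0.0327, 0.0242, 0], "claw": 0.06},
    {"angular": [0, 0, 0], "delta_pos": [-0.0327, 0.0242, 0], "claw": 0.06},
    {"angular": [0, 0, 0], "delta_pos": [-0.0327, 0.0242, 0], "claw": 0.06},
    {"angular": [0, 0, 0], "delta_pos": [-0.0327, 0.0242, 0], "claw": 0.06},
    {"angular": [0, 0, 0], "delta_pos": [-0.0327, 0.0242, 0], "claw": 0.06},
  ],
)

```text
time_s: 1.45
position: [0.3729, -0.0007, 0.2535]
ee_rot: [0.782, 0.623, 0.0, 0.0]
ft_force: [2.1, -0.8, -0.3]
width: 0.0599
```

Emit:
send_rows(
  moves=[
    {"angular": [0, 0, 0], "delta_pos": [-0.0327, 0.0242, 0], "claw": 0.06},
    {"angular": [0, 0, 0], "delta_pos": [-0.0327, 0.0242, 0], "claw": 0.06},
    {"angular": [0, 0, 7], "delta_pos": [0, 0, 0], "claw": 0.06},
    {"angular": [0, 0, 7], "delta_pos": [0, 0, 0], "claw": 0.06},
    {"angular": [0, 0, 7], "delta_pos": [0, 0, 0], "claw": 0.06},
  ],
)

```text
time_s: 1.87
position: [0.4052, -0.074, 0.2529]
ee_rot: [0.884, 0.467, -0.0, -0.0]
ft_force: [-0.5, -0.1, -0.0]
width: 0.0602
```

Emit:
send_rows(
  moves=[
    {"angular": [0, 0, 7], "delta_pos": [0, 0, 0.01], "claw": 0.06},
    {"angular": [0, 0, 7], "delta_pos": [0, 0, 0.02], "claw": 0.06},
    {"angular": [0, 0, 7], "delta_pos": [0, 0, 0.02], "claw": 0.06},
    {"angular": [0, 0, 7], "delta_pos": [0, 0, 0.02], "claw": 0.06},
    {"angular": [0, 0, 7], "delta_pos": [0, 0, 0.01], "claw": 0.06},
  ],
)

```text
time_s: 2.28
position: [0.404, -0.0725, 0.171]
ee_rot: [0.984, 0.18, -0.001, -0.001]
ft_force: [-1.3, -0.7, -0.1]
width: 0.06
```

```bash
python3 - <<'E'
from h import *
delta(*goal([.4875,-.2595,.10],-3.5,0))
E
```

```text
t 2.2833 pos [ 0.404  -0.0725  0.171 ] dpos_tool [0.0119 0.2047 0.0705] rot_tool [-0.1   0.15 24.27] w 0.06
```

Emit:
send_rows(
  moves=[
    {"angular": [0, 0, 6.07], "delta_pos": [0, 0, 0], "claw": 0.06},
    {"angular": [0, 0, 6.07], "delta_pos": [0, 0, 0], "claw": 0.06},
    {"angular": [0, 0, 6.07], "delta_pos": [0, 0, 0], "claw": 0.06},
    {"angular": [0, 0, 6.07], "delta_pos": [0, 0, 0], "claw": 0.06},
    {"angular": [0, 0, 0], "delta_pos": [0, 0, 0], "claw": 0.06},
  ],
)

```text
time_s: 2.7
position: [0.4052, -0.073, 0.1732]
ee_rot: [1.0, -0.029, -0.0, -0.0]
ft_force: [0.0, -0.1, -0.1]
width: 0.0597
```

```bash
python3 - <<'E'
from h import *
delta(*goal([.4875,-.2595,.10],-3.5,0))
E
```

```text
t 2.7 pos [ 0.4052 -0.073   0.1732] dpos_tool [0.0932 0.1813 0.0731] rot_tool [-0.01  0.01  0.13] w 0.0597
```

Emit:
send_rows(
  moves=[
    {"angular": [0, 0, 0], "delta_pos": [0.0186, 0.0363, 0], "claw": 0.06},
    {"angular": [0, 0, 0], "delta_pos": [0.0186, 0.0363, 0], "claw": 0.06},
    {"angular": [0, 0, 0], "delta_pos": [0.0186, 0.0363, 0], "claw": 0.06},
    {"angular": [0, 0, 0], "delta_pos": [0.0186, 0.0363, 0], "claw": 0.06},
    {"angular": [0, 0, 0], "delta_pos": [0.0186, 0.0363, 0], "claw": 0.06},
  ],
)

```text
time_s: 3.12
position: [0.4887, -0.2612, 0.1731]
ee_rot: [1.0, -0.026, 0.0, -0.0]
ft_force: [1.2, 0.5, 0.4]
width: 0.06
```

Emit:
send_rows(
  moves=[
    {"angular": [0, 0, 0], "delta_pos": [0, 0, 0.035], "claw": 0.06},
    {"angular": [0, 0, 0], "delta_pos": [0, 0, 0.035], "claw": 0.06},
    {"angular": [0, 0, 0], "delta_pos": [0, 0, 0], "claw": 0.06},
    {"angular": [0, 0, 0], "delta_pos": [0, 0, 0], "claw": 0.06},
  ],
)

```text
time_s: 3.45
position: [0.4865, -0.2581, 0.1013]
ee_rot: [1.0, -0.027, -0.002, -0.002]
ft_force: [0.4, -0.0, 0.9]
width: 0.0598
```

```bash
python3 - <<'E'
from h import *
from station import snapshot
delta(*goal([.4875,-.2595,.06],-3.5,0))
t=snapshot("top")["frame"][:,:,::-1];s=snapshot("scene")["frame"][:,:,::-1]
crop(t,320,190,130,120,6,"t_h1",1.5);crop(s,190,150,140,140,5,"s_h1",1.2)
E
```

```text
t 3.45 pos [ 0.4865 -0.2581  0.1013] dpos_tool [0.0013 0.0015 0.0413] rot_tool [-0.21  0.28  0.45] w 0.0598
```

View pics/t_h1.png

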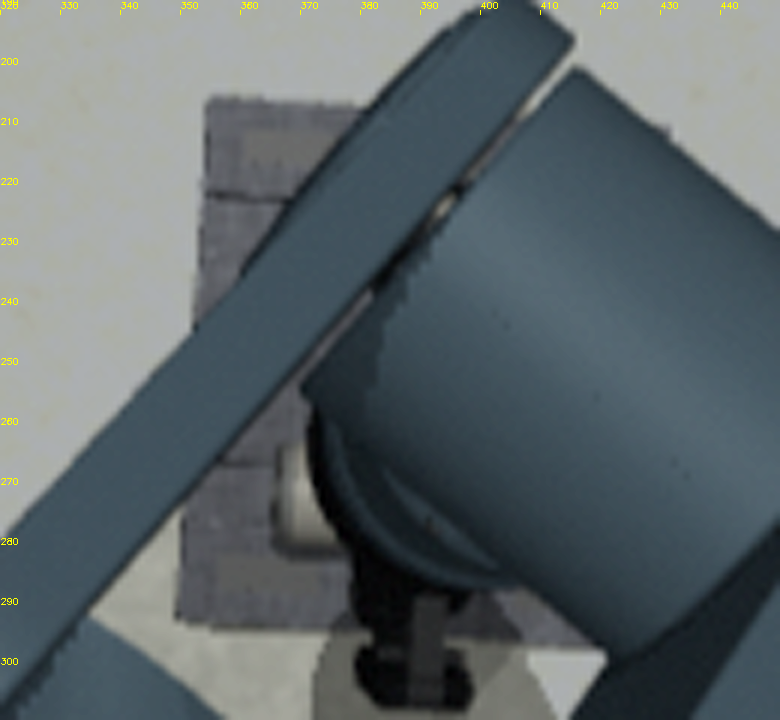

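View pics/s_h1.png

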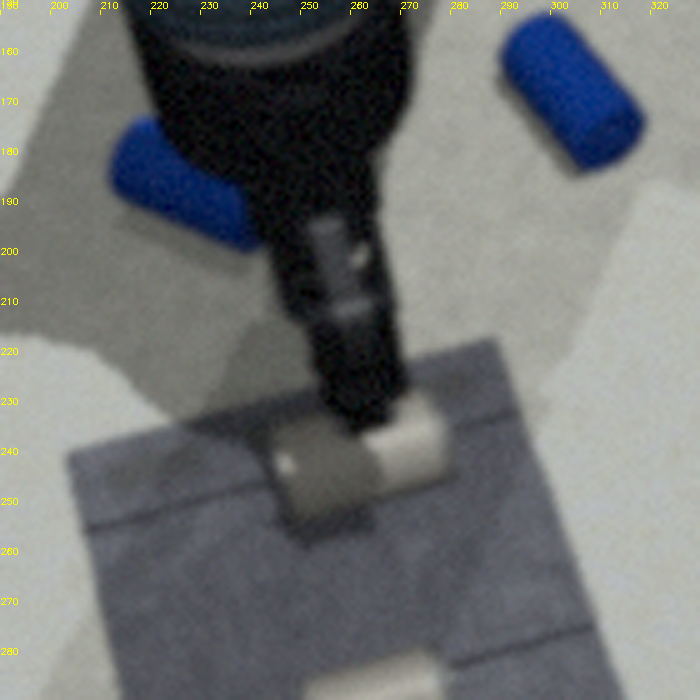

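```bash
python3 - <<'E'
from h import *
p=np.array([.4865,-.2581,.1013])
for o in (.030,.037,.0445):
  for z in(.018,.020,.022):
    for y in (-.011,0,.011): print(o,z,y,proj("scene",p+[o,y,-z]).round(1))
print(proj("scene",[[.4875,-.2595,.022],[.4875+.002,-.2595-.03075,.022],[.4875-.002+.017,-.2595-.031,.022]]))
E
```

```text
0.03 0.018 -0.011 [[257. 235.]]
0.03 0.018 0 [[263.5 232.9]]
0.03 0.018 0.011 [[270.1 230.7]]
0.03 0.02 -0.011 [[257.1 235.7]]
0.03 0.02 0 [[263.7 233.5]]
0.03 0.02 0.011 [[270.2 231.4]]
0.03 0.022 -0.011 [[257.3 236.4]]
0.03 0.022 0 [[263.8 234.2]]
0.03 0.022 0.011 [[270.3 232.1]]
0.037 0.018 -0.011 [[258.3 238.4]]
0.037 0.018 0 [[264.9 236.2]]
0.037 0.018 0.011 [[271.4 234.1]]
0.037 0.02 -0.011 [[258.4 239.1]]
0.037 0.02 0 [[265.  236.9]]
0.037 0.02 0.011 [[271.6 234.8]]
0.037 0.022 -0.011 [[258.6 239.8]]
0.037 0.022 0 [[265.2 237.6]]
0.037 0.022 0.011 [[271.7 235.5]]
0.0445 0.018 -0.011 [[259.7 242.1]]
0.0445 0.018 0 [[266.3 239.9]]
0.0445 0.018 0.011 [[272.9 237.7]]
0.0445 0.02 -0.011 [[259.9 242.8]]
0.0445 0.02 0 [[266.5 240.6]]
0.0445 0.02 0.011 [[273.  238.4]]
0.0445 0.022 -0.011 [[260.  243.4]]
0.0445 0.022 0 [[266.6 241.3]]
0.0445 0.022 0.011 [[273.2 239.1]]
[[261.69434203 239.84454091]
 [245.0208493  246.37618812]
 [247.06522312 252.38599303]]
```

Emit:
send_rows(
  moves=[
    {"angular": [-0.2, 0.3, 0.4], "delta_pos": [0.0013, 0.0015, 0.02], "claw": 0.06},
    {"angular": [0, 0, 0], "delta_pos": [0, 0, 0.02], "claw": 0.06},
    {"angular": [0, 0, 0], "delta_pos": [0, 0, 0.02], "claw": 0.06},
    {"angular": [0, 0, 0], "delta_pos": [0, 0, 0.006], "claw": 0.06},
    {"angular": [0, 0, 0], "delta_pos": [0, 0, 0], "claw": 0.06},
  ],
)

```text
time_s: 3.97
position: [0.4897, -0.2609, 0.0378]
ee_rot: [1.0, -0.03, 0.003, 0.002]
ft_force: [-0.1, 0.1, 0.3]
width: 0.06
```

```bash
python3 - <<'E'
from h import *
from station import snapshot
delta(*goal([.4875,-.2595,.035],-3.5,0))
s=snapshot("scene")["frame"][:,:,::-1]
crop(s,190,170,140,120,5,"s_h2",1.2)
E
```

```text
t 3.9667 pos [ 0.4897 -0.2609  0.0378] dpos_tool [-0.0023 -0.0012  0.0028] rot_tool [ 0.2  -0.3   0.01] w 0.06
```

View pics/s_h2.png

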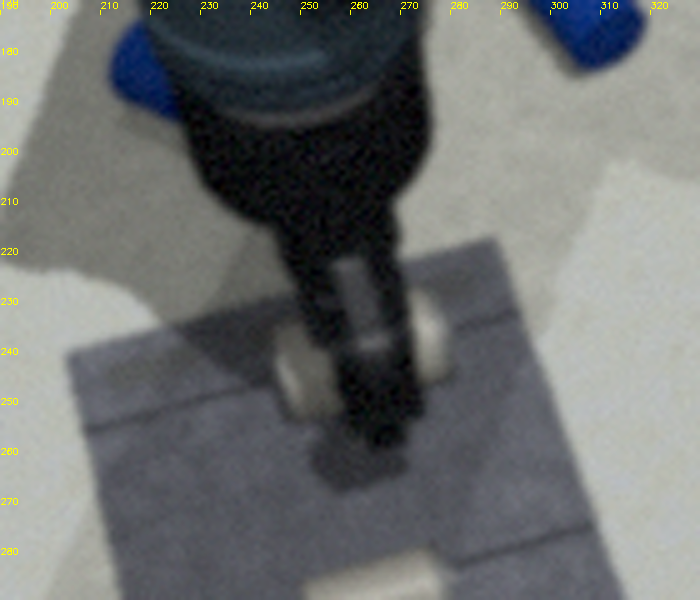

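Emit:
send_rows(
  moves=[
    {"angular": [0.2, -0.3, 0], "delta_pos": [-0.0015, -0.001, 0.0025], "claw": 0.06},
    {"angular": [0, 0, 0], "delta_pos": [0, 0, 0], "claw": 0.05},
    {"angular": [0, 0, 0], "delta_pos": [0, 0, 0], "claw": 0.04},
  ],
)

```text
time_s: 4.27
position: [0.4889, -0.2606, 0.036]
ee_rot: [1.0, -0.031, 0.001, 0.001]
ft_force: [0.1, -0.1, -0.1]
width: 0.0404
```

```bash
python3 - <<'E'
from h import *
delta(*goal([.4875,-.2595,.035],-3.5,0))
E
```

```text
t 4.2667 pos [ 0.4889 -0.2606  0.036 ] dpos_tool [-0.0014 -0.001   0.001 ] rot_tool [ 0.07 -0.09 -0.04] w 0.0404
```

Emit:
send_rows(
  moves=[
    {"angular": [0, 0, 0], "delta_pos": [0, 0, 0.0005], "claw": 0.034},
    {"angular": [0, 0, 0], "delta_pos": [0, 0, 0], "claw": 0.03},
    {"angular": [0, 0, 0], "delta_pos": [0, 0, 0], "claw": 0.025},
  ],
  squeeze=30,
)

```text
time_s: 4.52
position: [0.4882, -0.2605, 0.0353]
ee_rot: [1.0, -0.031, -0.0, 0.0]
ft_force: [-2.8, 0.8, 6.5]
width: 0.0328
```

Emit:
send_rows(
  moves=[
    {"angular": [0, 0, 0], "delta_pos": [0, 0, 0], "claw": 0.02},
    {"angular": [0, 0, 0], "delta_pos": [0, 0, 0], "claw": 0.02},
  ],
  squeeze=60,
)

```text
time_s: 4.68
position: [0.4882, -0.2605, 0.0354]
ee_rot: [1.0, -0.031, -0.0, 0.0]
ft_force: [-3.6, 1.6, 8.8]
width: 0.0322
```

Emit:
send_rows(
  moves=[
    {"angular": [0, 0, 0], "delta_pos": [0, 0, -0.004], "claw": 0.02},
    {"angular": [0, 0, 0], "delta_pos": [0, 0, -0.01], "claw": 0.02},
    {"angular": [0, 0, 0], "delta_pos": [0, 0, -0.02], "claw": 0.02},
    {"angular": [0, 0, 0], "delta_pos": [0, 0, -0.03], "claw": 0.02},
    {"angular": [0, 0, 0], "delta_pos": [0, 0, 0], "claw": 0.02},
  ],
)

```text
time_s: 5.1
position: [0.4911, -0.2623, 0.1041]
ee_rot: [1.0, -0.031, 0.004, 0.003]
ft_force: [1.1, -0.9, -1.2]
width: 0.032
```

```bash
python3 - <<'E'
from h import *
from station import snapshot
delta(*goal([.4875,-.2595,.035],-3.5,0))
t=snapshot("top")["frame"][:,:,::-1];s=snapshot("scene")["frame"][:,:,::-1]
crop(s,190,150,140,120,5,"s_h3",1.2)
crop(t,320,220,130,120,6,"t_h3",1.5)
E
```

```text
t 5.1 pos [ 0.4911 -0.2623  0.1041] dpos_tool [-0.0043 -0.0029  0.0691] rot_tool [ 0.3  -0.42 -0.05] w 0.032
```

View pics/s_h3.png

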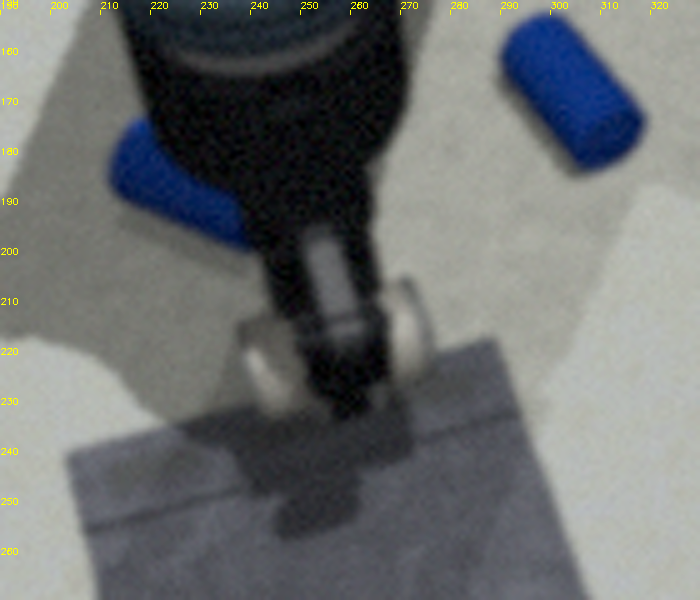

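```bash
cat >> h.py <<'E'
A=74.1; M0=np.array([.5347,-.0531,.024]); CT=np.array([0,-.001,.0134])
def cellgoal(fx,fz,tilt,ly=0,verbose=True):
    """F=flat end centre in mount frame (m)"""
    xh=np.array([np.cos(np.radians(A)),np.sin(np.radians(A)),0]);yh=np.array([-xh[1],xh[0],0]);zh=np.array([0,0,1.])
    t=np.radians(tilt);ax=np.cos(t)*xh+np.sin(t)*zh
    c=M0+fx*xh+fz*zh+ly*yh+.03075*ax
    _,R=goal([0,0,0],A-90,tilt)
    return c-R.apply(CT),R
def state():
    from station import sense
    s=sense();R=Ro.from_quat(s["ee_rot"]);c=s["position"]+R.apply(CT);ax=-R.apply([0,1,0])
    xh=np.array([np.cos(np.radians(A)),np.sin(np.radians(A)),0]);yh=np.array([-xh[1],xh[0],0])
    F=c-.03075*ax-M0
    print("t",round(s["time_s"],2),"F mm x,y,z",(1e3*np.array([F@xh,F@yh,F[2]])).round(2),"tilt",np.degrees(np.arcsin(ax[2])).round(2),"yaw",np.degrees(np.arctan2(ax[1],ax[0])).round(2),"roll",np.degrees(np.arcsin(R.apply([1,0,0])[2])).round(2),
     "force m",np.round([s["ft_force"]@xh,s["ft_force"]@yh,s["ft_force"][2]],2),"w",round(s["width"],4))
E
python3 - <<'E'
from h import *
delta(*cellgoal(-.022,.070,25));state()
E
```

```text
t 5.2 pos [ 0.4892 -0.2609  0.1002] dpos_tool [ 0.0324 -0.2095 -0.0189] rot_tool [25.01  2.5  12.19] w 0.0321
t 5.2 F mm x,y,z [-241.36  -19.58   62.87] tilt -0.13 yaw 86.44 roll 0.18 force m [ 0.43  0.64 -1.64] w 0.0321
```

Emit:
send_rows(
  moves=[
    {"angular": [0, 0, 0], "delta_pos": [0.0055, -0.035, -0.01], "claw": 0.02},
    {"angular": [0, 0, 0], "delta_pos": [0.0055, -0.038, -0.004], "claw": 0.02},
    {"angular": [0, 0, 0], "delta_pos": [0.0065, -0.038, -0.004], "claw": 0.02},
    {"angular": [0, 0, 0], "delta_pos": [0.0065, -0.038, 0], "claw": 0.02},
    {"angular": [0, 0, 6.2], "delta_pos": [0.0065, -0.03, 0], "claw": 0.02},
  ],
)

```text
time_s: 5.62
position: [0.5289, -0.0805, 0.1153]
ee_rot: [0.996, -0.085, -0.001, -0.001]
ft_force: [0.7, -0.2, -1.4]
width: 0.0319
```

Emit:
send_rows(
  moves=[
    {"angular": [0, 0, 6.2], "delta_pos": [0, -0.02, 0], "claw": 0.02},
    {"angular": [6.25, 0, 0], "delta_pos": [0, 0, 0], "claw": 0.02},
    {"angular": [6.25, 0, 0], "delta_pos": [0, 0, 0], "claw": 0.02},
    {"angular": [6.25, 0, 0], "delta_pos": [0, 0, 0], "claw": 0.02},
    {"angular": [6.25, 0, 0], "delta_pos": [0, 0, 0], "claw": 0.02},
  ],
)

```text
time_s: 6.03
position: [0.5331, -0.0627, 0.1162]
ee_rot: [0.966, -0.135, 0.031, -0.217]
ft_force: [0.1, -0.4, -2.7]
width: 0.0317
```

Emit:
send_rows(
  moves=[
    {"angular": [0, 0, 0], "delta_pos": [0, 0, 0], "claw": 0.02},
    {"angular": [0, 0, 0], "delta_pos": [0, 0, 0], "claw": 0.02},
  ],
)

```text
time_s: 6.2
position: [0.5319, -0.0645, 0.1147]
ee_rot: [0.967, -0.137, 0.029, -0.214]
ft_force: [-0.1, 0.7, -1.1]
width: 0.0317
```

```bash
python3 - <<'E'
from h import *
delta(*cellgoal(-.022,.060,25));state()
from station import snapshot
t=snapshot("top")["frame"][:,:,::-1];s=snapshot("scene")["frame"][:,:,::-1]
crop(s,320,120,140,120,5,"s_h4",1.2)
crop(t,220,190,120,100,6,"t_h4",1.5)
E
```

```text
t 6.2 pos [ 0.5319 -0.0645  0.1147] dpos_tool [-0.0004 -0.0074  0.01  ] rot_tool [ 0.07  0.09 -0.3 ] w 0.0317
t 6.2 F mm x,y,z [-33.01  -0.25  65.99] tilt 24.93 yaw 73.77 roll -0.21 force m [ 0.63  0.3  -1.09] w 0.0317
```

View pics/s_h4.png

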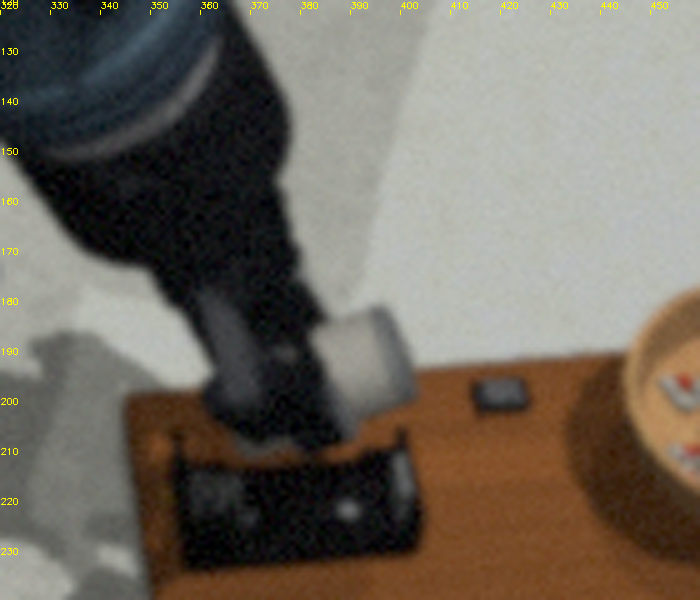

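View pics/t_h4.png

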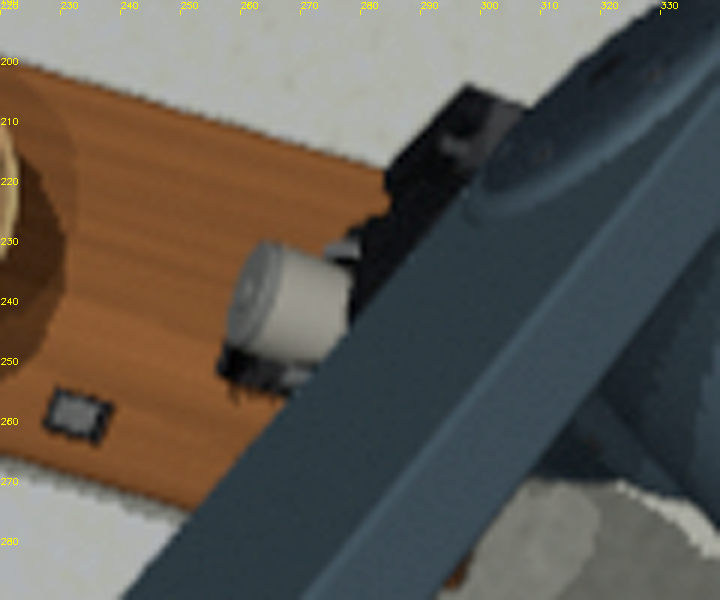

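```bash
python3 - <<'E'
from h import *
xh=np.array([np.cos(np.radians(A)),np.sin(np.radians(A)),0]);yh=np.array([-xh[1],xh[0],0]);zh=np.array([0,0,1.])
def W(x,y,z): return M0+(x*xh+y*yh+z*zh)/1e3
t=np.radians(24.9);ax=np.array([np.cos(t),0,np.sin(t)]);up=np.array([-np.sin(t),0,np.cos(t)])
F=np.array([-33,-.25,66]);b=F+61.5*ax;e=F+59.5*ax
for n in("top","scene"):
    print(n,"button",proj(n,W(*b)).round(1),"rim top/bot",proj(n,[W(*(e+17*up)),W(*(e-17*up))]).round(1).tolist(),"rim ±y",proj(n,[W(*(e+[0,17,0])),W(*(e-[0,17,0]))]).round(1).tolist())
    print(" contact face top ±20",proj(n,[W(30.75,20,20),W(30.75,-20,20)]).round(1).tolist(),"coil face top",proj(n,[W(-43.75,20,29),W(-43.75,-20,29)]).round(1).tolist())
    print(" coil tip",proj(n,W(-25.75,0,17)).round(1))
E
python3 - <<'E'
import sys;sys.path.insert(0,'.')
import os;os.chdir('.')
from h import *
t=cv2.imread("pics/top0.png");s=cv2.imread("pics/scene0.png")
crop(t,250,225,60,48,13,"t_hold2",2.2,5);crop(s,345,195,65,45,12,"s_hold2",1.8,5)
E
```

```text
top button [[260.7 237.3]] rim top/bot [[264.3, 237.5], [259.2, 237.8]] rim ±y [[258.8, 246.6], [264.6, 228.7]]
 contact face top ±20 [[259.0, 251.4], [265.2, 232.0]] coil face top [[295.1, 261.8], [301.1, 242.1]]
 coil tip [[289.7 250. ]]
scene button [[400.  189.5]] rim top/bot [[395.5, 184.2], [402.0, 195.4]] rim ±y [[396.9, 181.8], [400.8, 198.2]]
 contact face top ±20 [[397.3, 205.9], [401.6, 224.4]] coil face top [[355.6, 206.5], [358.9, 225.3]]
 coil tip [[367.2 218.9]]
```

View pics/t_hold2.png

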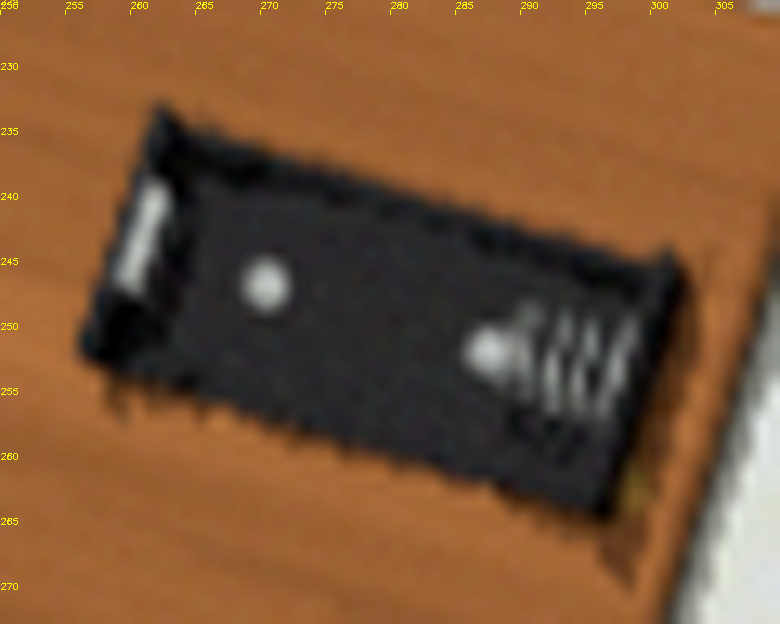

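View pics/s_hold2.png

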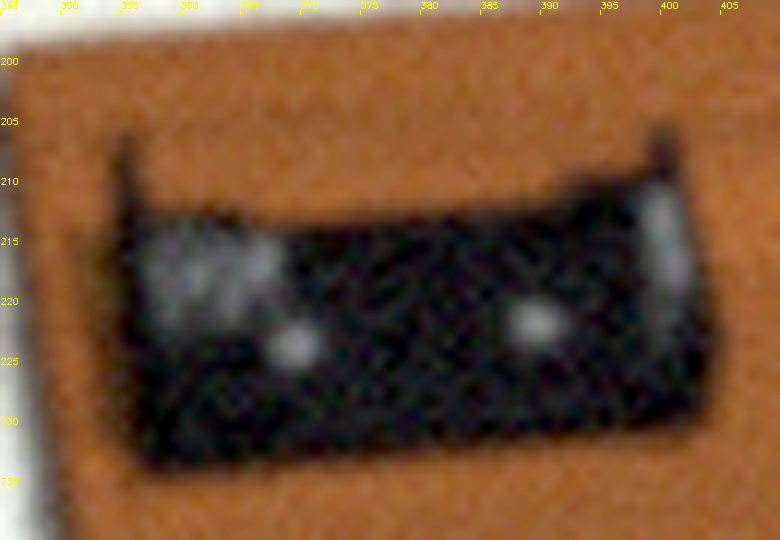

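```bash
sed -i 's/^A=74.1; M0=np.array(\[.5347,-.0531,.024\])/A=74.1; M0=np.array([.5330,-.0516,.024])/' h.py; python3 - <<'E'
from h import *
state();delta(*cellgoal(-.020,.035,25))
E
```

```text
t 6.3 F mm x,y,z [-32.71  -2.83  67.  ] tilt 24.89 yaw 74.0 roll -0.09 force m [ 0.19  0.08 -1.56] w 0.0319
t 6.3 pos [ 0.5327 -0.0633  0.1157] dpos_tool [-0.0029  0.002   0.0343] rot_tool [ 0.11  0.05 -0.09] w 0.0319
```

Emit:
send_rows(
  moves=[
    {"angular": [0, 0, 0], "delta_pos": [-0.001, 0.001, 0.011], "claw": 0.02},
    {"angular": [0, 0, 0], "delta_pos": [-0.001, 0.001, 0.012], "claw": 0.02},
    {"angular": [0, 0, 0], "delta_pos": [-0.0009, 0, 0.011], "claw": 0.02},
    {"angular": [0, 0, 0], "delta_pos": [0, 0, 0], "claw": 0.02},
    {"angular": [0, 0, 0], "delta_pos": [0, 0, 0], "claw": 0.02},
  ],
)

```text
time_s: 6.72
position: [0.5329, -0.0493, 0.0834]
ee_rot: [0.967, -0.135, 0.029, -0.215]
ft_force: [0.6, -0.1, -0.9]
width: 0.0319
```

```bash
python3 - <<'E'
from h import *
state();delta(*cellgoal(-.020,.035,25))
from station import snapshot
t=snapshot("top")["frame"][:,:,::-1];s=snapshot("scene")["frame"][:,:,::-1]
crop(s,345,170,65,65,10,"s_h5",1.8,5)
crop(t,245,222,60,48,13,"t_h5",2,5)
xh=np.array([np.cos(np.radians(A)),np.sin(np.radians(A)),0]);yh=np.array([-xh[1],xh[0],0]);zh=np.array([0,0,1.])
E
```

```text
t 6.72 F mm x,y,z [-19.08   0.82  34.63] tilt 25.03 yaw 74.05 roll -0.16 force m [ 0.05 -0.56 -0.91] w 0.0319
t 6.7167 pos [ 0.5329 -0.0493  0.0834] dpos_tool [ 0.0008  0.0007 -0.0007] rot_tool [-0.03  0.16 -0.04] w 0.0319
```

View pics/s_h5.png

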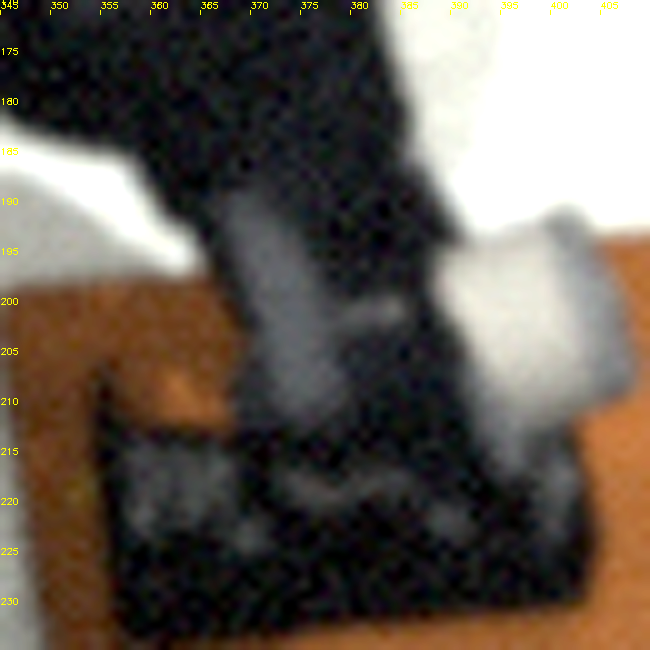

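View pics/t_h5.png

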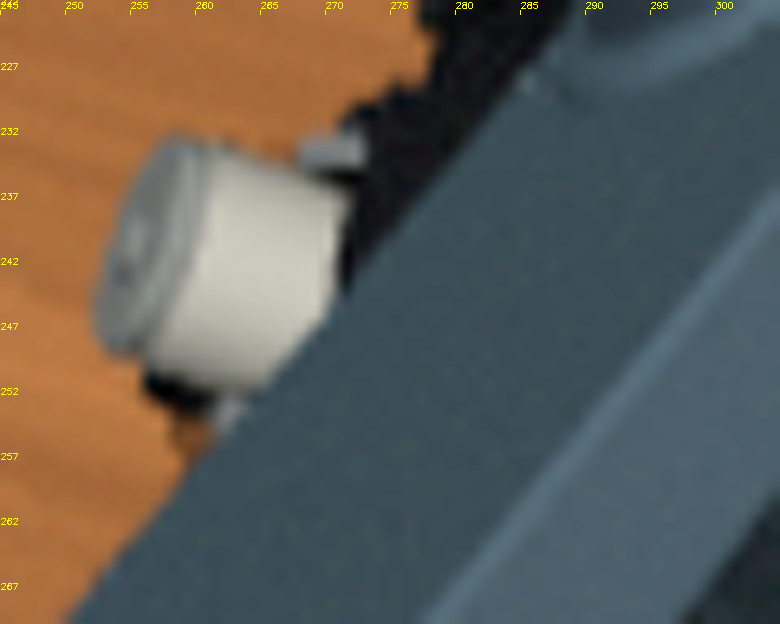

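```bash
python3 - <<'E'
from h import *
xh=np.array([np.cos(np.radians(A)),np.sin(np.radians(A)),0]);yh=np.array([-xh[1],xh[0],0]);zh=np.array([0,0,1.])
def W(x,y,z): return M0+(x*xh+y*yh+z*zh)/1e3
t=np.radians(25);ax=np.array([np.cos(t),0,np.sin(t)]);up=np.array([-np.sin(t),0,np.cos(t)])
F=np.array([-19.1,.8,34.6]);e=F+59.5*ax
al=np.linspace(0,2*np.pi,73)
for n in("top","scene"):
    P=proj(n,[W(*(e+17*(np.cos(q)*up+np.sin(q)*np.array([0,1,0])))) for q in al])
    print(n,"end ellipse min/max",P.min(0).round(1),P.max(0).round(1),"ctr",proj(n,W(*e)).round(1),"button",proj(n,W(*(F+61.5*ax))).round(1))
    for nm,pts in dict(contactface=[(30.75,20,20),(30.75,-20,20)],contactout3=[(33.75,20,20),(33.75,-20,20)],coilface=[(-43.75,20,29),(-43.75,-20,29)],coilout3=[(-46.75,20,29),(-46.75,-20,29)],base=[(-46,20,-2),(33,20,-2),(33,-20,-2),(-46,-20,-2)],screw=[(16,0,0),(-16,0,0)]).items():
        print("  ",nm,proj(n,[W(*p) for p in pts]).round(1).tolist())
E
```

```text
top end ellipse min/max [252.4 230.8] [259.8 248. ] ctr [[256.1 239.4]] button [[255.1 239.1]]
   contactface [[258.2, 252.2], [264.4, 232.9]]
   contactout3 [[256.7, 251.8], [263.0, 232.4]]
   coilface [[294.3, 262.6], [300.3, 242.9]]
   coilout3 [[295.7, 263.1], [301.8, 243.4]]
   base [[296.4, 264.4], [258.8, 253.2], [264.8, 234.3], [302.3, 245.3]]
   screw [[269.7, 245.9], [285.0, 250.5]]
scene end ellipse min/max [401.3 189.9] [408.5 209.1] ctr [[404.9 199.5]] button [[406.1 199.1]]
   contactface [[397.6, 204.9], [401.9, 223.4]]
   contactout3 [[399.3, 204.8], [403.6, 223.2]]
   coilface [[356.0, 205.5], [359.3, 224.3]]
   coilout3 [[354.3, 205.6], [357.5, 224.4]]
   base [[354.0, 216.0], [397.4, 212.2], [401.6, 230.4], [357.1, 234.5]]
   screw [[390.2, 221.4], [372.3, 223.0]]
```

Emit:
send_rows(
  moves=[
    {"angular": [0, 0, 0], "delta_pos": [0.0004, 0.002, 0.0045], "claw": 0.02},
    {"angular": [0, 0, 0], "delta_pos": [0.0004, 0.002, 0.0045], "claw": 0.02},
    {"angular": [0, 0, 0], "delta_pos": [0, 0.001, 0.002], "claw": 0.02},
    {"angular": [0, 0, 0], "delta_pos": [0, 0, 0], "claw": 0.02},
    {"angular": [0, 0, 0], "delta_pos": [0, 0, 0], "claw": 0.02},
  ],
)

```text
time_s: 7.23
position: [0.5344, -0.0509, 0.0723]
ee_rot: [0.967, -0.136, 0.03, -0.214]
ft_force: [-0.2, -0.0, -2.3]
width: 0.0323
```

```bash
python3 - <<'E'
from h import *
state();delta(*cellgoal(-.020,.019,25))
E
```

```text
t 7.23 F mm x,y,z [-20.22  -1.14  23.58] tilt 25.01 yaw 74.01 roll -0.03 force m [-0.05  0.18 -2.28] w 0.0323
t 7.2333 pos [ 0.5344 -0.0509  0.0723] dpos_tool [-0.0012  0.0017  0.0043] rot_tool [-0.01 -0.   -0.08] w 0.0323
```

Emit:
send_rows(
  moves=[
    {"angular": [0, 0, 0], "delta_pos": [0, 0, 0], "claw": 0.02},
  ],
)

```text
time_s: 7.32
position: [0.5346, -0.051, 0.0726]
ee_rot: [0.967, -0.136, 0.03, -0.214]
ft_force: [0.5, -0.2, -1.7]
width: 0.032
```

```bash
python3 - <<'E'
from h import *
from station import snapshot
state();snapshot("top");state();snapshot("top");state();snapshot("top");state()
E
```

```text
t 7.32 F mm x,y,z [-20.25  -1.37  23.88] tilt 25.0 yaw 74.03 roll 0.0 force m [-0.05 -0.53 -1.66] w 0.032
t 7.37 F mm x,y,z [-20.22  -1.43  23.95] tilt 25.0 yaw 74.04 roll 0.01 force m [-0.    0.62 -1.31] w 0.032
t 7.42 F mm x,y,z [-20.25  -1.48  24.02] tilt 24.99 yaw 74.04 roll 0.02 force m [-0.4   0.42 -1.09] w 0.0321
t 7.47 F mm x,y,z [-20.23  -1.48  24.02] tilt 25.0 yaw 74.05 roll 0.02 force m [-0.05  0.65 -0.99] w 0.0319
```

Emit:
send_rows(
  moves=[
    {"angular": [0, 0, 0], "delta_pos": [-0.0015, 0.001, 0.002], "claw": 0.02},
    {"angular": [0, 0, 0], "delta_pos": [0, 0.001, 0.002], "claw": 0.02},
    {"angular": [0, 0, 0], "delta_pos": [0, 0, 0], "claw": 0.02},
    {"angular": [0, 0, 0], "delta_pos": [0, 0, 0], "claw": 0.02},
    {"angular": [0, 0, 0], "delta_pos": [0, 0, 0], "claw": 0.02},
  ],
)

```text
time_s: 7.88
position: [0.5331, -0.0505, 0.068]
ee_rot: [0.967, -0.136, 0.03, -0.214]
ft_force: [-0.0, -0.6, -1.4]
width: 0.0319
```

```bash
python3 - <<'E'
from h import *
from station import snapshot
state();t=snapshot("top")["frame"][:,:,::-1];s=snapshot("scene")["frame"][:,:,::-1];state()
crop(s,345,180,65,60,10,"s_h6",1.8,5)
crop(t,245,222,60,48,13,"t_h6",2,5)
E
```

```text
t 7.88 F mm x,y,z [-20.25   0.23  19.32] tilt 25.0 yaw 74.04 roll -0.0 force m [-0.54 -0.14 -1.38] w 0.0319
t 7.98 F mm x,y,z [-20.27   0.11  19.41] tilt 25.0 yaw 74.05 roll 0.01 force m [ 0.11  0.24 -1.11] w 0.0323
```

View pics/s_h6.png

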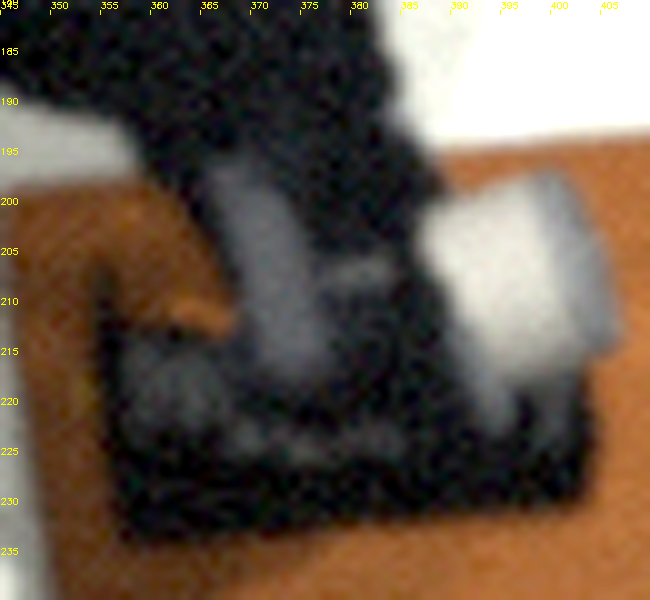

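View pics/t_h6.png

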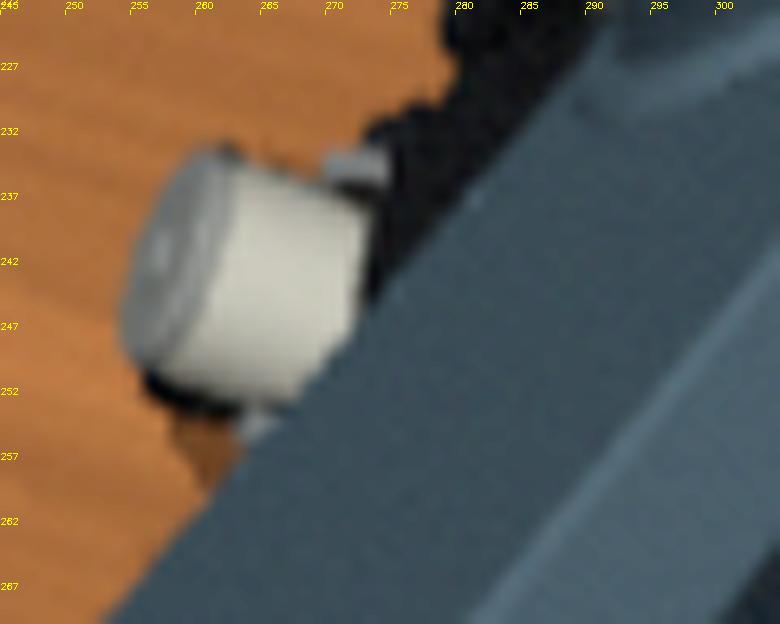

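Emit:
send_rows(
  moves=[
    {"angular": [0, 0, 0], "delta_pos": [0, 0.0008, 0.0018], "claw": 0.02},
    {"angular": [0, 0, 0], "delta_pos": [0, 0, 0], "claw": 0.02},
    {"angular": [0, 0, 0], "delta_pos": [0, 0, 0], "claw": 0.02},
  ],
)

```text
time_s: 8.23
position: [0.533, -0.0504, 0.066]
ee_rot: [0.967, -0.136, 0.03, -0.214]
ft_force: [-0.1, -0.1, -1.6]
width: 0.0322
```

```bash
python3 - <<'E'
from h import *
from station import snapshot
state();t=snapshot("top");state()
E
```

```text
t 8.23 F mm x,y,z [-20.18   0.33  17.24] tilt 25.01 yaw 74.03 roll -0.02 force m [-0.08  0.1  -1.56] w 0.0322
t 8.28 F mm x,y,z [-20.2    0.26  17.32] tilt 25.0 yaw 74.03 roll -0.01 force m [-0.27 -0.61 -1.22] w 0.0321
```

Emit:
send_rows(
  moves=[
    {"angular": [0, 0, 0], "delta_pos": [0, 0.0005, 0.001], "claw": 0.02},
    {"angular": [0, 0, 0], "delta_pos": [0, 0, 0], "claw": 0.02},
    {"angular": [0, 0, 0], "delta_pos": [0, 0, 0], "claw": 0.02},
  ],
)

```text
time_s: 8.53
position: [0.5331, -0.0505, 0.0649]
ee_rot: [0.967, -0.136, 0.03, -0.214]
ft_force: [0.3, 1.0, -1.8]
width: 0.0318
```

```bash
python3 - <<'E'
from h import *
from station import snapshot
state();t=snapshot("top");state()
E
```

```text
t 8.53 F mm x,y,z [-20.24   0.25  16.2 ] tilt 25.0 yaw 74.03 roll -0.01 force m [ 1.04  0.   -1.83] w 0.0318
t 8.58 F mm x,y,z [-20.24   0.23  16.23] tilt 25.0 yaw 74.04 roll -0.0 force m [-0.61 -0.53 -1.38] w 0.032
```

Emit:
send_rows(
  moves=[
    {"angular": [0, 0, 0], "delta_pos": [0, 0.0005, 0.001], "claw": 0.02},
    {"angular": [0, 0, 0], "delta_pos": [0, 0, 0], "claw": 0.02},
    {"angular": [0, 0, 0], "delta_pos": [0, 0, 0], "claw": 0.02},
  ],
)

```text
time_s: 8.83
position: [0.5333, -0.0506, 0.0642]
ee_rot: [0.967, -0.135, 0.03, -0.214]
ft_force: [-0.7, 0.1, 2.8]
width: 0.0319
```

```bash
python3 - <<'E'
from h import *
from station import snapshot
state();t=snapshot("top");state()
E
```

```text
t 8.83 F mm x,y,z [-20.21   0.03  15.51] tilt 25.02 yaw 74.05 roll 0.02 force m [-0.08  0.66  2.79] w 0.0319
t 8.88 F mm x,y,z [-20.19   0.05  15.49] tilt 25.02 yaw 74.05 roll 0.02 force m [-0.26  0.82  3.51] w 0.0319
```

Emit:
send_rows(
  moves=[
    {"angular": [0, 0, 0], "delta_pos": [0, 0.0004, 0.0009], "claw": 0.02},
    {"angular": [0, 0, 0], "delta_pos": [0, 0, 0], "claw": 0.02},
    {"angular": [0, 0, 0], "delta_pos": [0, 0, 0], "claw": 0.02},
  ],
)

```text
time_s: 9.13
position: [0.5334, -0.0505, 0.0639]
ee_rot: [0.967, -0.135, 0.03, -0.215]
ft_force: [-3.8, -0.2, 10.3]
width: 0.0317
```

```bash
python3 - <<'E'
from h import *
from station import snapshot
state();t=snapshot("top");state()
E
```

```text
t 9.13 F mm x,y,z [-20.13  -0.04  15.18] tilt 25.05 yaw 74.07 roll 0.02 force m [-1.21  3.66 10.27] w 0.0317
t 9.18 F mm x,y,z [-20.1   -0.05  15.2 ] tilt 25.05 yaw 74.08 roll 0.02 force m [-0.88  2.74 10.42] w 0.0317
```

Emit:
send_rows(
  moves=[
    {"angular": [0, 0, 0], "delta_pos": [-0.0008, -0.0008, -0.0018], "claw": 0.02},
    {"angular": [0, 0, 0], "delta_pos": [0, 0, 0], "claw": 0.02},
    {"angular": [0, 0, 0], "delta_pos": [0, 0.0005, 0.001], "claw": 0.02},
    {"angular": [0, 0, 0], "delta_pos": [0, 0, 0], "claw": 0.02},
    {"angular": [0, 0, 0], "delta_pos": [0, 0, 0], "claw": 0.02},
  ],
)

```text
time_s: 9.6
position: [0.5325, -0.0504, 0.0641]
ee_rot: [0.967, -0.135, 0.03, -0.215]
ft_force: [-2.9, -0.3, 6.0]
width: 0.0317
```

```bash
python3 - <<'E'
from h import *
from station import snapshot
state();t=snapshot("top");state()
E
```

```text
t 9.6 F mm x,y,z [-20.3    0.84  15.36] tilt 25.02 yaw 74.05 roll 0.01 force m [-1.06  2.72  5.97] w 0.0317
t 9.65 F mm x,y,z [-20.3    0.83  15.36] tilt 25.02 yaw 74.05 roll 0.01 force m [-1.29  1.57  5.63] w 0.0319
```

Emit:
send_rows(
  moves=[
    {"angular": [0, 0, 0], "delta_pos": [0, 0.0004, 0.0009], "claw": 0.02},
    {"angular": [0, 0, 0], "delta_pos": [0, 0, 0], "claw": 0.02},
    {"angular": [0, 0, 0], "delta_pos": [0, 0, 0], "claw": 0.02},
  ],
)

```text
time_s: 9.9
position: [0.5326, -0.0504, 0.0638]
ee_rot: [0.967, -0.135, 0.03, -0.215]
ft_force: [-4.9, -0.2, 12.4]
width: 0.032
```

```bash
python3 - <<'E'
from h import *
from station import snapshot
state();t=snapshot("top");state()
E
```

```text
t 9.9 F mm x,y,z [-20.23   0.75  15.09] tilt 25.06 yaw 74.08 roll 0.01 force m [-1.57  4.64 12.42] w 0.032
t 9.95 F mm x,y,z [-20.25   0.71  15.11] tilt 25.05 yaw 74.08 roll 0.01 force m [-1.94  4.51 12.82] w 0.0321
```

Emit:
send_rows(
  moves=[
    {"angular": [0, 0, 0], "delta_pos": [0.0003, -0.0009, -0.002], "claw": 0.02},
    {"angular": [0, 0, 0], "delta_pos": [0, 0, 0], "claw": 0.02},
    {"angular": [0, 0, 0], "delta_pos": [0, 0.0027, -0.0013], "claw": 0.02},
    {"angular": [0, 0, 0], "delta_pos": [0, 0, 0], "claw": 0.02},
    {"angular": [0, 0, 0], "delta_pos": [0, 0, 0], "claw": 0.02},
  ],
)

```text
time_s: 10.37
position: [0.5316, -0.0535, 0.0646]
ee_rot: [0.967, -0.136, 0.03, -0.214]
ft_force: [0.4, -0.5, -1.9]
width: 0.032
```

```bash
python3 - <<'E'
from h import *
from station import snapshot
state();t=snapshot("top");state()
E
```

```text
t 10.37 F mm x,y,z [-23.56   0.85  15.9 ] tilt 24.99 yaw 74.01 roll -0.02 force m [-0.33 -0.56 -1.95] w 0.032
t 10.42 F mm x,y,z [-23.47   0.88  15.92] tilt 25.0 yaw 74.01 roll -0.03 force m [-0.38 -0.68 -0.83] w 0.032
```

Emit:
send_rows(
  moves=[
    {"angular": [0, 0, 0], "delta_pos": [0, 0.0018, -0.0008], "claw": 0.02},
    {"angular": [0, 0, 0], "delta_pos": [0, 0, 0], "claw": 0.02},
    {"angular": [0, 0, 0], "delta_pos": [0, 0, 0], "claw": 0.02},
  ],
)

```text
time_s: 10.67
position: [0.5311, -0.0551, 0.0648]
ee_rot: [0.967, -0.136, 0.03, -0.215]
ft_force: [0.0, 1.2, -1.4]
width: 0.0319
```

```bash
python3 - <<'E'
from h import *
from station import snapshot
state();t=snapshot("top");state()
E
```

```text
t 10.67 F mm x,y,z [-25.13   0.88  16.09] tilt 25.03 yaw 74.02 roll -0.02 force m [ 1.16  0.33 -1.4 ] w 0.0319
t 10.72 F mm x,y,z [-25.12   0.89  16.1 ] tilt 25.02 yaw 74.03 roll -0.02 force m [ 2.13  0.09 -2.19] w 0.0317
```

Emit:
send_rows(
  moves=[
    {"angular": [0, 0, 0], "delta_pos": [0.0004, 0.0014, -0.0006], "claw": 0.02},
    {"angular": [0, 0, 0], "delta_pos": [0, 0, 0], "claw": 0.02},
    {"angular": [0, 0, 0], "delta_pos": [0, 0, 0], "claw": 0.02},
  ],
)

```text
time_s: 10.97
position: [0.5309, -0.0564, 0.0648]
ee_rot: [0.967, -0.135, 0.03, -0.215]
ft_force: [-1.2, 3.2, -1.0]
width: 0.0318
```

```bash
python3 - <<'E'
from h import *
from station import snapshot
state();t=snapshot("top");state()
E
```

```text
t 10.97 F mm x,y,z [-26.49   0.75  16.03] tilt 25.04 yaw 74.03 roll -0.05 force m [ 2.77  1.99 -1.02] w 0.0318
t 11.02 F mm x,y,z [-26.5    0.75  16.05] tilt 25.03 yaw 74.03 roll -0.05 force m [ 2.72  1.31 -1.95] w 0.0322
```

Emit:
send_rows(
  moves=[
    {"angular": [0, 0, 0], "delta_pos": [0.0002, 0.0014, -0.0006], "claw": 0.02},
    {"angular": [0, 0, 0], "delta_pos": [0, 0, 0], "claw": 0.02},
    {"angular": [0, 0, 0], "delta_pos": [0, 0, 0], "claw": 0.02},
  ],
)

```text
time_s: 11.27
position: [0.5306, -0.0578, 0.0647]
ee_rot: [0.967, -0.136, 0.029, -0.215]
ft_force: [-0.9, 4.4, -1.4]
width: 0.0322
```

```bash
python3 - <<'E'
from h import *
from station import snapshot
state();t=snapshot("top");state()
E
```

```text
t 11.27 F mm x,y,z [-27.95   0.69  15.97] tilt 25.05 yaw 74.03 roll -0.07 force m [ 4.02  2.06 -1.41] w 0.0322
t 11.32 F mm x,y,z [-27.96   0.69  15.97] tilt 25.05 yaw 74.02 roll -0.07 force m [ 4.18  1.83 -1.2 ] w 0.0318
```

Emit:
send_rows(
  moves=[
    {"angular": [0, 0, 0], "delta_pos": [-0.0006, 0.0014, -0.0007], "claw": 0.02},
    {"angular": [0, 0, 0], "delta_pos": [0, 0, 0], "claw": 0.02},
    {"angular": [0, 0, 0], "delta_pos": [0, 0, 0], "claw": 0.02},
  ],
)

```text
time_s: 11.57
position: [0.53, -0.0591, 0.0649]
ee_rot: [0.967, -0.136, 0.03, -0.215]
ft_force: [1.5, 6.3, -2.9]
width: 0.0318
```

```bash
python3 - <<'E'
from h import *
from station import snapshot
state();t=snapshot("top");state()
E
```

```text
t 11.57 F mm x,y,z [-29.32   0.87  16.14] tilt 25.07 yaw 74.03 roll -0.02 force m [ 6.47  0.3  -2.85] w 0.0318
t 11.62 F mm x,y,z [-29.32   0.88  16.14] tilt 25.07 yaw 74.03 roll -0.02 force m [ 7.2   0.59 -2.43] w 0.0321
```

Emit:
send_rows(
  moves=[
    {"angular": [0, 0, 0], "delta_pos": [-0.0004, 0.0014, -0.0007], "claw": 0.02},
    {"angular": [0, 0, 0], "delta_pos": [0, 0, 0], "claw": 0.02},
    {"angular": [0, 0, 0], "delta_pos": [0, 0, 0], "claw": 0.02},
  ],
)

```text
time_s: 11.87
position: [0.5295, -0.0604, 0.0651]
ee_rot: [0.967, -0.136, 0.03, -0.215]
ft_force: [2.5, 7.5, -3.0]
width: 0.032
```

```bash
python3 - <<'E'
from h import *
from station import snapshot
state();t=snapshot("top")["frame"][:,:,::-1];s=snapshot("scene")["frame"][:,:,::-1];state()
crop(s,345,180,65,60,10,"s_h7",1.8,5)
crop(t,245,222,60,48,13,"t_h7",2,5)
E
```

```text
t 11.87 F mm x,y,z [-30.67   1.01  16.32] tilt 25.09 yaw 74.03 roll 0.01 force m [ 7.87 -0.37 -2.95] w 0.032
t 11.97 F mm x,y,z [-30.64   1.02  16.3 ] tilt 25.09 yaw 74.03 roll 0.01 force m [ 7.33 -0.55 -2.83] w 0.0319
```

View pics/s_h7.png

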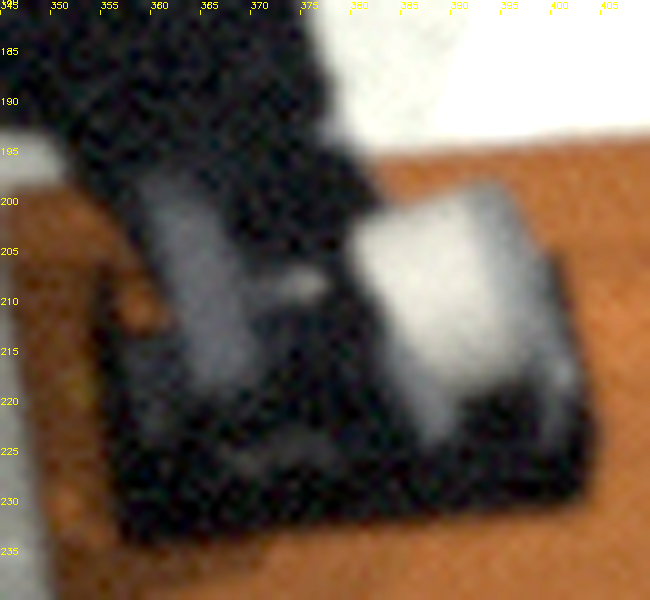

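View pics/t_h7.png

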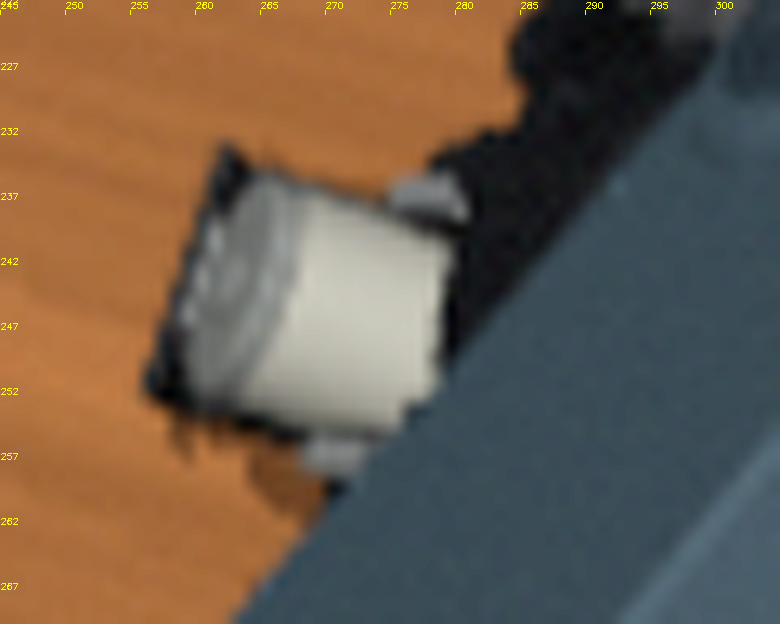

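```bash
python3 - <<'E'
from h import *
xh=np.array([np.cos(np.radians(A)),np.sin(np.radians(A)),0]);yh=np.array([-xh[1],xh[0],0]);zh=np.array([0,0,1.])
def W(x,y,z): return M0+(x*xh+y*yh+z*zh)/1e3
t=np.radians(25.1);ax=np.array([np.cos(t),0,np.sin(t)]);up=np.array([-np.sin(t),0,np.cos(t)])
F=np.array([-30.65,1.0,16.3]);e=F+59.5*ax
al=np.linspace(0,2*np.pi,73)
for n in("top","scene"):
    P=proj(n,[W(*(e+17*(np.cos(q)*up+np.sin(q)*np.array([0,1,0])))) for q in al])
    print(n,"end ellipse min/max",P.min(0).round(1),P.max(0).round(1),P[P[:,1].argmin()].round(1),P[P[:,1].argmax()].round(1),"button",proj(n,W(*(F+61.5*ax))).round(1))
    for nm,pts in dict(contactface=[(30.75,20,20),(30.75,-20,20)],contactout3=[(33.75,20,20),(33.75,-20,20)]).items():
        print("  ",nm,proj(n,[W(*p) for p in pts]).round(1).tolist())
# wall centre in mount frame from top obs with bias dv
for dv in (0,1,1.5):
    for uv in ((261.5,233.2),(257,252.5)):
        P=back("top",(uv[0],uv[1]-dv),M0[2]+.020)-M0;print(dv,uv,(1e3*P@xh).round(1),(1e3*P@yh).round(1))
E
python3 - <<'E'
import os;os.chdir('.')
import cv2
i=cv2.imread("pics/t_h7.png");cv2.imwrite("pics/t_h7b.png",cv2.resize(i[120:460,120:500],None,fx=2,fy=1.75,interpolation=cv2.INTER_CUBIC))
E
```

```text
top end ellipse min/max [259.6 234.2] [267. 251.] [266.  234.2] [260.6 251. ] button [[262.3 242.3]]
   contactface [[258.2, 252.2], [264.4, 232.9]]
   contactout3 [[256.7, 251.8], [263.0, 232.4]]
scene end ellipse min/max [393.2 197.1] [400.4 215.9] [393.5 197.1] [400.  215.9] button [[397.9 206.1]]
   contactface [[397.6, 204.9], [401.9, 223.4]]
   contactout3 [[399.3, 204.8], [403.6, 223.2]]
0 (261.5, 233.2) 36.0 -17.7
0 (257, 252.5) 32.8 21.2
1 (261.5, 233.2) 36.6 -19.6
1 (257, 252.5) 33.4 19.3
1.5 (261.5, 233.2) 37.0 -20.6
1.5 (257, 252.5) 33.7 18.4
```

View pics/t_h7b.png

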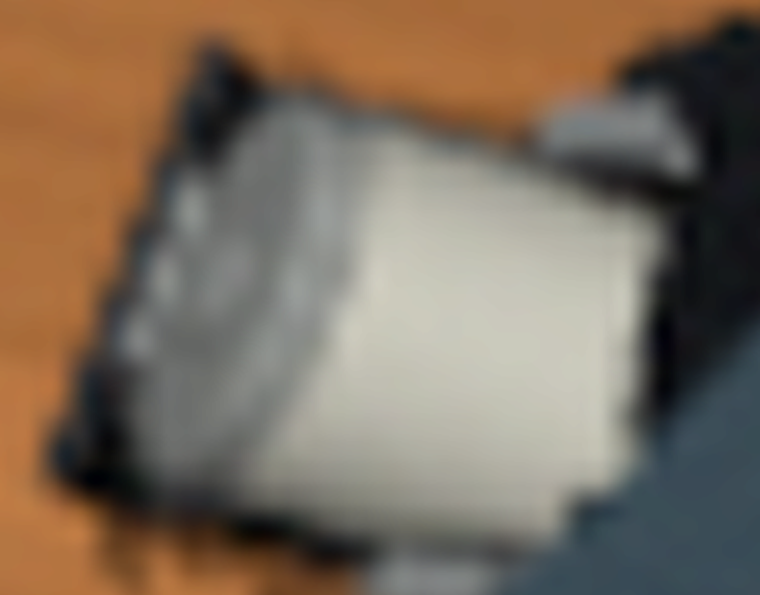

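```bash
cat >> h.py <<'E'
def step(f0,t0,f1,t1,n=1):
    """f=(x,y,z) mm"""
    p0,R0=cellgoal(f0[0]/1e3,f0[2]/1e3,t0,f0[1]/1e3);p1,R1=cellgoal(f1[0]/1e3,f1[2]/1e3,t1,f1[1]/1e3)
    print("row delta",(R0.inv().apply(p1-p0)*1e3).round(2),"mm rot",(R0.inv()*R1).as_rotvec(degrees=True).round(2))
E
python3 - <<'E'
from h import *
step((-30.6,0,16.3),25,(-31.5,-.5,16.5),25)
step((-31.5,0,16.5),25,(-31.5,0,16.9),20)
step((-31.5,0,16.9),20,(-31.5,0,17.2),15)
step((-31.5,0,17.2),15,(-31.5,0,17.4),10)
step((-31.5,0,17.4),10,(-31.5,0,17.5),5)
step((-31.5,0,17.5),5,(-31.5,0,17.6),0)
E
```

```text
row delta [ 0.5   0.73 -0.56] mm rot [0. 0. 0.]
row delta [-0.   -1.22  2.28] mm rot [-5.  0. -0.]
row delta [ 0.   -1.16  2.36] mm rot [-5.  0.  0.]
row delta [-0.   -1.11  2.45] mm rot [-5. -0.  0.]
row delta [ 0.   -1.07  2.55] mm rot [-5.  0.  0.]
row delta [ 0.   -1.06  2.54] mm rot [-5.  0.  0.]
```

Emit:
send_rows(
  moves=[
    {"angular": [0, 0, 0], "delta_pos": [0.0005, 0.0008, -0.0006], "claw": 0.02},
    {"angular": [0, 0, 0], "delta_pos": [0, 0, 0], "claw": 0.02},
    {"angular": [0, 0, 0], "delta_pos": [0, 0, 0], "claw": 0.02},
    {"angular": [0, 0, 0], "delta_pos": [0, 0, 0], "claw": 0.02},
  ],
)

```text
time_s: 12.3
position: [0.5293, -0.061, 0.0651]
ee_rot: [0.967, -0.136, 0.03, -0.215]
ft_force: [2.2, 7.6, -2.6]
width: 0.0321
```

```bash
python3 - <<'E'
from h import *
from station import snapshot
state();t=snapshot("top");state()
E
```

```text
t 12.3 F mm x,y,z [-31.26   1.    16.32] tilt 25.12 yaw 74.03 roll -0.05 force m [ 7.95  0.02 -2.58] w 0.0321
t 12.35 F mm x,y,z [-31.25   0.98  16.34] tilt 25.12 yaw 74.03 roll -0.04 force m [ 7.99  0.96 -3.02] w 0.0324
```

Emit:
send_rows(
  moves=[
    {"angular": [-2.5, 0, 0], "delta_pos": [0, -0.0006, 0.0011], "claw": 0.02},
    {"angular": [-2.5, 0, 0], "delta_pos": [0, -0.0006, 0.0011], "claw": 0.02},
    {"angular": [0, 0, 0], "delta_pos": [0, 0, 0], "claw": 0.02},
    {"angular": [0, 0, 0], "delta_pos": [0, 0, 0], "claw": 0.02},
  ],
)

```text
time_s: 12.68
position: [0.5303, -0.0589, 0.064]
ee_rot: [0.975, -0.136, 0.024, -0.173]
ft_force: [0.5, 6.8, 0.3]
width: 0.0317
```

```bash
python3 - <<'E'
from h import *
from station import snapshot
state();t=snapshot("top");state()
E
```

```text
t 12.68 F mm x,y,z [-31.12   0.62  17.2 ] tilt 20.07 yaw 74.11 roll 0.02 force m [6.7  1.41 0.31] w 0.0317
t 12.73 F mm x,y,z [-31.24   0.66  17.15] tilt 20.09 yaw 74.09 roll 0.0 force m [6.7  0.78 0.66] w 0.0316
```

Emit:
send_rows(
  moves=[
    {"angular": [0, 0, 0], "delta_pos": [0, 0.001, -0.0003], "claw": 0.02},
    {"angular": [0, 0, 0], "delta_pos": [0, 0, 0], "claw": 0.02},
    {"angular": [0, 0, 0], "delta_pos": [0, 0, 0], "claw": 0.02},
    {"angular": [0, 0, 0], "delta_pos": [0, 0, 0], "claw": 0.02},
  ],
)

```text
time_s: 13.07
position: [0.5299, -0.0601, 0.0639]
ee_rot: [0.975, -0.137, 0.024, -0.173]
ft_force: [1.2, 8.2, 1.3]
width: 0.032
```

```bash
python3 - <<'E'
from h import *
from station import snapshot
state();t=snapshot("top")["frame"][:,:,::-1];s=snapshot("scene")["frame"][:,:,::-1];state()
crop(s,345,180,65,60,10,"s_h8",1.8,5)
crop(t,245,222,60,48,13,"t_h8",2,5)
E
```

```text
t 13.07 F mm x,y,z [-32.38   0.66  17.09] tilt 20.13 yaw 74.04 roll -0.01 force m [8.27 1.07 1.25] w 0.032
t 13.17 F mm x,y,z [-32.38   0.65  17.1 ] tilt 20.13 yaw 74.04 roll -0.01 force m [8.3  1.72 0.94] w 0.032
```

View pics/s_h8.png

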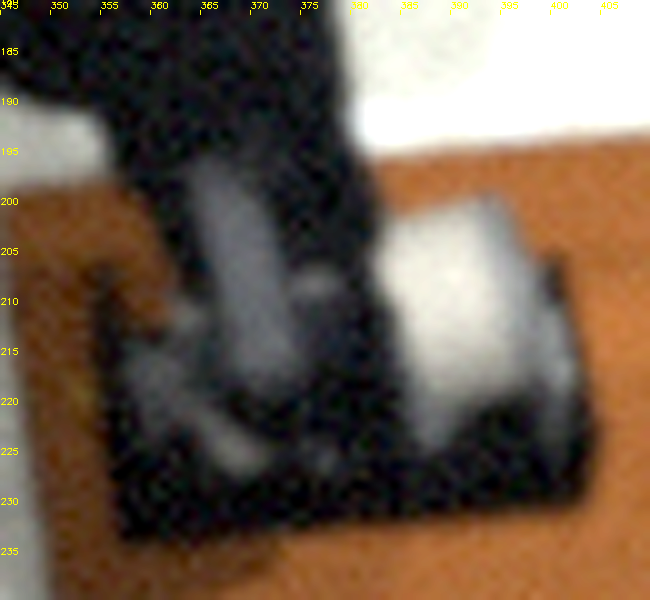

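View pics/t_h8.png

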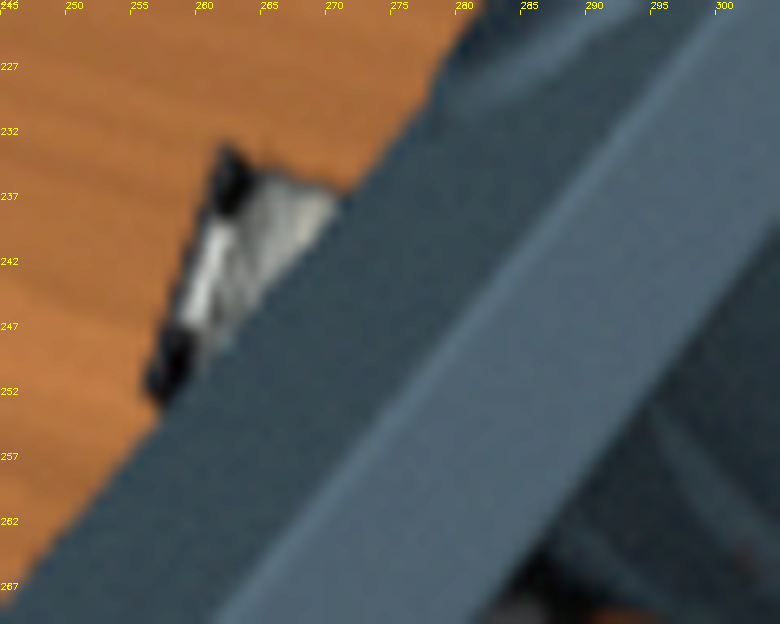

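Emit:
send_rows(
  moves=[
    {"angular": [-2.5, 0, 0], "delta_pos": [0, -0.0005, 0.0012], "claw": 0.02},
    {"angular": [-2.5, 0, 0], "delta_pos": [0, -0.0005, 0.0012], "claw": 0.02},
    {"angular": [0, 0, 0], "delta_pos": [0, 0, 0], "claw": 0.02},
    {"angular": [0, 0, 0], "delta_pos": [0, 0, 0], "claw": 0.02},
  ],
)

```text
time_s: 13.5
position: [0.5305, -0.0584, 0.0619]
ee_rot: [0.982, -0.137, 0.018, -0.13]
ft_force: [1.3, 6.2, -1.3]
width: 0.0316
```

```bash
python3 - <<'E'
from h import *
from station import snapshot
state();t=snapshot("top");state()
E
```

```text
t 13.5 F mm x,y,z [-32.53   0.56  17.2 ] tilt 15.06 yaw 74.09 roll 0.02 force m [ 6.34  0.48 -1.29] w 0.0316
t 13.55 F mm x,y,z [-32.58   0.58  17.19] tilt 15.09 yaw 74.06 roll 0.01 force m [ 7.86  1.28 -0.17] w 0.0318
```

Emit:
send_rows(
  moves=[
    {"angular": [0, 0, 0], "delta_pos": [0.0003, 0.001, -0.0003], "claw": 0.02},
    {"angular": [0, 0, 0], "delta_pos": [0, 0, 0], "claw": 0.02},
    {"angular": [0, 0, 0], "delta_pos": [0, 0, 0], "claw": 0.02},
    {"angular": [0, 0, 0], "delta_pos": [0, 0, 0], "claw": 0.02},
  ],
)

```text
time_s: 13.88
position: [0.5302, -0.0593, 0.0619]
ee_rot: [0.982, -0.138, 0.018, -0.131]
ft_force: [0.8, 9.3, 0.2]
width: 0.0318
```

```bash
python3 - <<'E'
from h import *
from station import snapshot
state();t=snapshot("top");state()
E
```

```text
t 13.88 F mm x,y,z [-33.43   0.6   17.16] tilt 15.14 yaw 74.03 roll -0.04 force m [9.15 1.78 0.23] w 0.0318
t 13.93 F mm x,y,z [-33.39   0.6   17.16] tilt 15.15 yaw 74.03 roll -0.04 force m [ 7.72  0.7  -0.36] w 0.0322
```

Emit:
send_rows(
  moves=[
    {"angular": [-2.5, 0, 0], "delta_pos": [0, -0.0005, 0.0012], "claw": 0.02},
    {"angular": [-2.5, 0, 0], "delta_pos": [0, -0.0005, 0.0012], "claw": 0.02},
    {"angular": [0, 0, 0], "delta_pos": [0, 0, 0], "claw": 0.02},
    {"angular": [0, 0, 0], "delta_pos": [0, 0, 0], "claw": 0.02},
  ],
)

```text
time_s: 14.27
position: [0.5309, -0.0574, 0.0598]
ee_rot: [0.987, -0.138, 0.012, -0.087]
ft_force: [1.7, 10.2, 0.1]
width: 0.0319
```

```bash
python3 - <<'E'
from h import *
from station import snapshot
state();t=snapshot("top");state()
E
```

```text
t 14.27 F mm x,y,z [-33.11   0.45  17.42] tilt 10.12 yaw 74.09 roll 0.0 force m [10.32  1.18  0.14] w 0.0319
t 14.32 F mm x,y,z [-33.21   0.43  17.42] tilt 10.14 yaw 74.06 roll -0.0 force m [9.21 1.76 0.45] w 0.032
```

Emit:
send_rows(
  moves=[
    {"angular": [0, 0, 0], "delta_pos": [0, -0.0008, 0.0001], "claw": 0.02},
    {"angular": [-2.5, 0, 0], "delta_pos": [0, -0.0005, 0.0012], "claw": 0.02},
    {"angular": [-2.5, 0, 0], "delta_pos": [0, -0.0005, 0.0012], "claw": 0.02},
    {"angular": [0, 0, 0], "delta_pos": [0, 0, 0], "claw": 0.02},
    {"angular": [0, 0, 0], "delta_pos": [0, 0, 0], "claw": 0.02},
  ],
)

```text
time_s: 14.73
position: [0.5316, -0.0555, 0.0576]
ee_rot: [0.989, -0.138, 0.006, -0.044]
ft_force: [0.2, 8.3, 0.3]
width: 0.032
```

```bash
python3 - <<'E'
from h import *
from station import snapshot
state();t=snapshot("top");state()
E
```

```text
t 14.73 F mm x,y,z [-32.61   0.31  17.63] tilt 5.1 yaw 74.08 roll 0.02 force m [8.06 2.11 0.31] w 0.032
t 14.78 F mm x,y,z [-32.67   0.28  17.67] tilt 5.13 yaw 74.05 roll 0.02 force m [8.79 1.67 0.96] w 0.0317
```

Emit:
send_rows(
  moves=[
    {"angular": [-2.5, 0, 0], "delta_pos": [-0.0002, -0.0005, 0.0012], "claw": 0.02},
    {"angular": [-2.5, 0, 0], "delta_pos": [-0.0002, -0.0005, 0.0012], "claw": 0.02},
    {"angular": [0, 0, 0], "delta_pos": [0, 0, 0], "claw": 0.02},
    {"angular": [0, 0, 0], "delta_pos": [0, 0, 0], "claw": 0.02},
  ],
)

```text
time_s: 15.12
position: [0.532, -0.0545, 0.0556]
ee_rot: [0.99, -0.139, 0.001, -0.001]
ft_force: [1.2, 9.0, 1.4]
width: 0.0317
```

```bash
python3 - <<'E'
from h import *
from station import snapshot
state();t=snapshot("top")["frame"][:,:,::-1];s=snapshot("scene")["frame"][:,:,::-1];state()
crop(s,345,180,65,60,10,"s_h9",1.8,5)
E
```

```text
t 15.12 F mm x,y,z [-32.78   0.18  18.12] tilt 0.1 yaw 74.07 roll 0.08 force m [9.   1.27 1.35] w 0.0317
t 15.22 F mm x,y,z [-32.8    0.18  18.13] tilt 0.15 yaw 74.03 roll 0.08 force m [8.83 1.84 1.05] w 0.0324
```

View pics/s_h9.png

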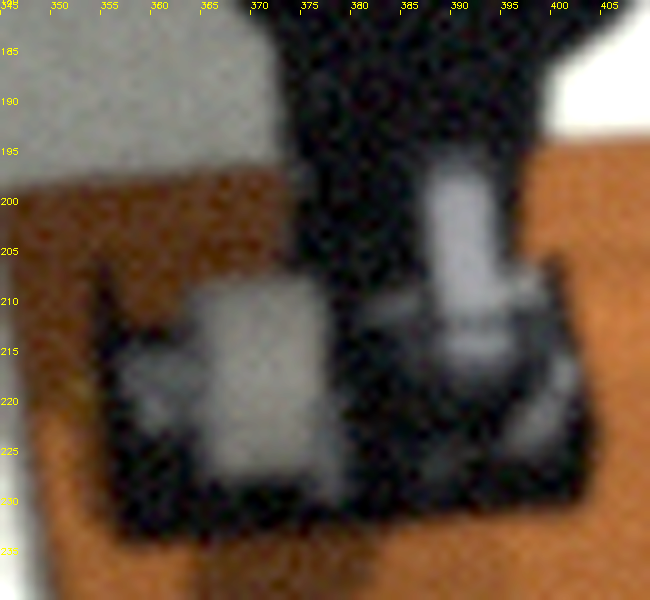

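```bash
python3 - <<'E'
from h import *
xh=np.array([np.cos(np.radians(A)),np.sin(np.radians(A)),0]);yh=np.array([-xh[1],xh[0],0]);zh=np.array([0,0,1.])
def W(x,y,z): return M0+(x*xh+y*yh+z*zh)/1e3
for nm,p in dict(Ftop=(-32.8,0,35),Fnear=(-32.8,-17,18),Bnear=(26.7,-17,18),Btop=(26.7,0,35),fing_l=(-13,-24,9),fing_r=(9,-24,9),fingtop_l=(-13,-26,50),fingtop_r=(9,-26,50),finglow=(-2,-24,9)).items():
    print(nm,proj("scene",W(*p)).round(1))
from station import snapshot
s=snapshot("scene")["frame"][:,:,::-1];t=snapshot("top")["frame"][:,:,::-1]
crop(s,320,120,120,120,6,"s_h10",2.2,10);crop(t,220,180,120,100,6,"t_h10",2,10)
state()
E
```

```text
Ftop [[364.1 212.1]]
Fnear [[365.  225.9]]
Bnear [[399.1 222.9]]
Btop [[398.5 209.1]]
fing_l [[376.6 231.2]]
fing_r [[389.2 230. ]]
fingtop_l [[378.8 218.3]]
fingtop_r [[391.9 217.2]]
finglow [[382.9 230.6]]
t 15.32 F mm x,y,z [-32.82   0.16  18.13] tilt 0.16 yaw 74.01 roll 0.09 force m [9.55 1.46 1.53] w 0.0318
```

View pics/s_h10.png

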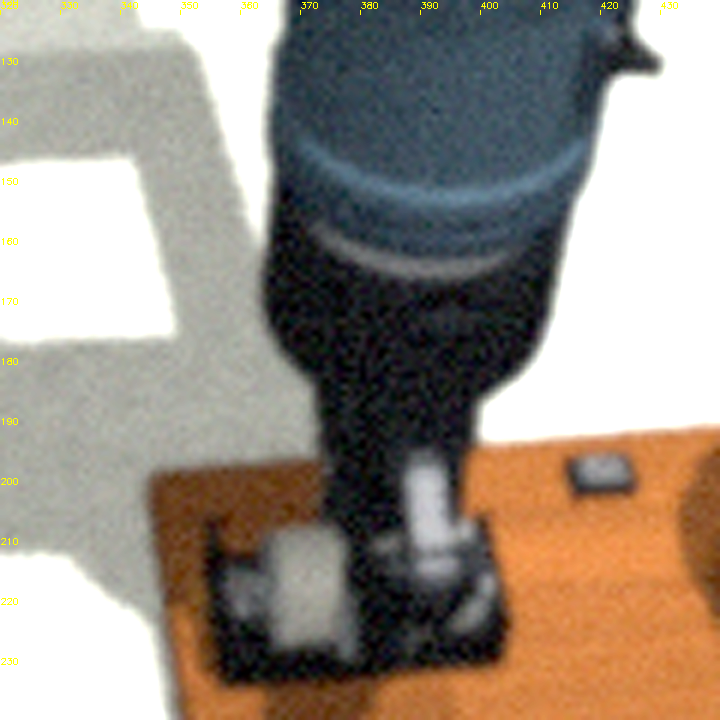

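View pics/t_h10.png

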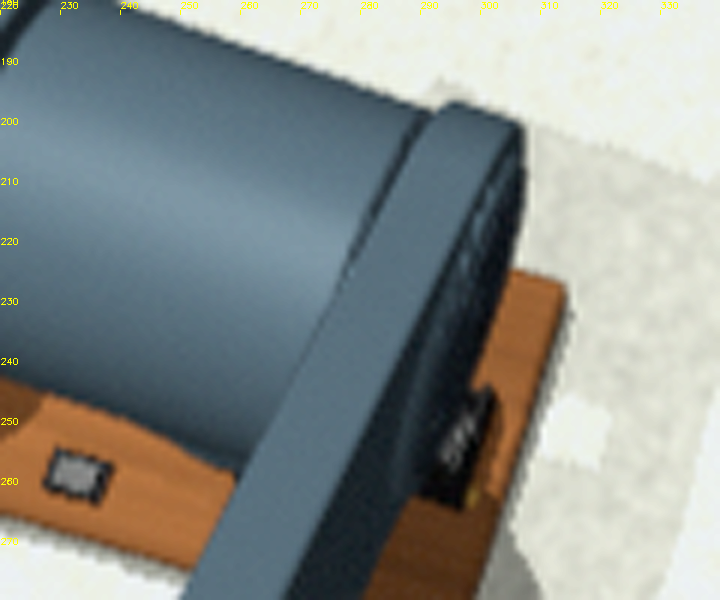

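Emit:
send_rows(
  moves=[
    {"angular": [0, 0, 0], "delta_pos": [0, 0, 0.0008], "claw": 0.02},
    {"angular": [0, 0, 0], "delta_pos": [0, 0, 0], "claw": 0.02},
    {"angular": [0, 0, 0], "delta_pos": [0, 0, 0], "claw": 0.02},
  ],
)

```text
time_s: 15.57
position: [0.532, -0.0545, 0.0555]
ee_rot: [0.99, -0.139, 0.001, -0.001]
ft_force: [-1.9, 10.7, 9.0]
width: 0.0316
```

```bash
python3 - <<'E'
from h import *
from station import snapshot
state();t=snapshot("top");state()
E
```

```text
t 15.57 F mm x,y,z [-32.78   0.15  18.04] tilt 0.16 yaw 74.01 roll 0.07 force m [9.8  4.74 9.05] w 0.0316
t 15.62 F mm x,y,z [-32.79   0.16  18.01] tilt 0.16 yaw 74.01 roll 0.07 force m [9.87 5.55 7.95] w 0.032
```

Emit:
send_rows(
  moves=[
    {"angular": [0, 0, 0], "delta_pos": [0, -0.001, 0.0003], "claw": 0.02},
    {"angular": [0, 0, 0], "delta_pos": [0, 0, 0], "claw": 0.02},
    {"angular": [0, 0, 0], "delta_pos": [0, 0, 0], "claw": 0.02},
  ],
)

```text
time_s: 15.87
position: [0.5321, -0.0544, 0.0555]
ee_rot: [0.99, -0.139, 0.001, -0.001]
ft_force: [-3.8, 6.7, 12.1]
width: 0.0318
```

```bash
python3 - <<'E'
from h import *
from station import snapshot
state();t=snapshot("top");state()
E
```

```text
t 15.87 F mm x,y,z [-32.72   0.13  18.06] tilt 0.07 yaw 74.02 roll 0.06 force m [ 5.44  5.52 12.08] w 0.0318
t 15.92 F mm x,y,z [-32.71   0.15  18.05] tilt 0.08 yaw 74.02 roll 0.06 force m [ 5.55  5.67 11.79] w 0.0319
```

```bash
cat >> h.py <<'E'
def tq():
    from station import sense
    s=sense();xh=np.array([np.cos(np.radians(A)),np.sin(np.radians(A)),0]);yh=np.array([-xh[1],xh[0],0])
    f,m=s["ft_force"],s["wrist_torque"]
    print("f",np.round([f@xh,f@yh,f[2]],2),"m",np.round([m@xh,m@yh,m[2]],3))
E
python3 - <<'E'
from h import *
from station import snapshot
for i in range(3): tq();snapshot("top")
E
```

```text
f [ 5.55  5.67 11.79] m [ 1.054 -0.853 -0.081]
f [ 6.1   6.45 11.87] m [ 1.06  -0.856 -0.045]
f [ 5.47  7.53 11.5 ] m [ 1.101 -0.875 -0.082]
```

Emit:
send_rows(
  moves=[
    {"angular": [0, 0, 0], "delta_pos": [0, 0, -0.0012], "claw": 0.02},
    {"angular": [0, 0, 0], "delta_pos": [0, 0, 0], "claw": 0.02},
    {"angular": [0, 0, 0], "delta_pos": [0, 0, 0], "claw": 0.02},
  ],
)

```text
time_s: 16.32
position: [0.5321, -0.0542, 0.0556]
ee_rot: [0.99, -0.139, 0.001, -0.001]
ft_force: [1.4, 7.4, 0.6]
width: 0.0318
```

```bash
python3 - <<'E'
from h import *
from station import snapshot
for i in range(3): tq();snapshot("top")
state()
E
```

```text
f [7.54 0.66 0.59] m [ 0.191 -1.199 -0.037]
f [7.01 1.49 1.07] m [ 0.246 -1.128 -0.009]
f [7.22 1.05 0.21] m [ 0.245 -1.171 -0.015]
t 16.47 F mm x,y,z [-32.5    0.19  18.16] tilt 0.1 yaw 74.01 roll 0.08 force m [6.67 1.36 0.75] w 0.0319
```

Emit:
send_rows(
  moves=[
    {"angular": [0, 0, 0], "delta_pos": [-0.0007, 0, 0], "claw": 0.02},
    {"angular": [0, 0, 0], "delta_pos": [0, 0, 0], "claw": 0.02},
    {"angular": [0, 0, 0], "delta_pos": [0, 0, 0.0005], "claw": 0.02},
    {"angular": [0, 0, 0], "delta_pos": [0, 0, 0], "claw": 0.02},
    {"angular": [0, 0, 0], "delta_pos": [0, 0, 0], "claw": 0.02},
  ],
)

```text
time_s: 16.88
position: [0.532, -0.0542, 0.0556]
ee_rot: [0.99, -0.139, 0.001, -0.001]
ft_force: [1.1, 7.4, 1.6]
width: 0.0319
```

```bash
python3 - <<'E'
from h import *
from station import snapshot
for i in range(3): tq();snapshot("top")
state()
E
```

```text
f [7.42 1.01 1.63] m [ 0.155 -1.143 -0.002]
f [7.15 1.46 2.58] m [ 0.116 -1.136 -0.013]
f [6.65 1.12 3.53] m [ 0.186 -1.134 -0.011]
t 17.03 F mm x,y,z [-32.47   0.21  18.12] tilt 0.11 yaw 74.01 roll 0.15 force m [7.24 0.97 2.85] w 0.0317
```

Emit:
send_rows(
  moves=[
    {"angular": [0, 0, 0], "delta_pos": [0, -0.0006, 0], "claw": 0.02},
    {"angular": [0, 0, 0], "delta_pos": [0, 0, 0], "claw": 0.02},
    {"angular": [0, 0, 0], "delta_pos": [0, 0, 0], "claw": 0.02},
  ],
)

```text
time_s: 17.28
position: [0.532, -0.0542, 0.0556]
ee_rot: [0.99, -0.139, 0.001, -0.0]
ft_force: [1.2, 5.5, 4.4]
width: 0.0319
```

```bash
python3 - <<'E'
from h import *
from station import snapshot
for i in range(3): tq();snapshot("top")
state()
E
```

```text
f [5.64 0.38 4.39] m [ 0.109 -0.937 -0.033]
f [5.67 1.15 4.89] m [ 0.11  -0.962 -0.032]
f [5.62 1.53 4.6 ] m [ 0.103 -0.921 -0.005]
t 17.43 F mm x,y,z [-32.46   0.23  18.12] tilt 0.05 yaw 74.02 roll 0.15 force m [5.81 0.03 4.81] w 0.0321
```

Emit:
send_rows(
  moves=[
    {"angular": [0, 0, 0], "delta_pos": [0, -0.001, 0], "claw": 0.02},
    {"angular": [0, 0, 0], "delta_pos": [0, 0, 0], "claw": 0.02},
    {"angular": [0, 0, 0], "delta_pos": [0, 0, 0], "claw": 0.02},
  ],
)

```text
time_s: 17.68
position: [0.5321, -0.054, 0.0555]
ee_rot: [0.99, -0.139, 0.001, 0.0]
ft_force: [0.3, 1.9, 5.5]
width: 0.0319
```

```bash
python3 - <<'E'
from h import *
from station import snapshot
for i in range(3): tq();snapshot("top")
state()
s=snapshot("scene")["frame"][:,:,::-1]
crop(s,345,190,65,50,12,"s_h11",2.2,5)
E
```

```text
f [1.92 0.24 5.55] m [ 0.155 -0.272 -0.036]
f [1.82 1.   4.64] m [ 0.087 -0.269 -0.019]
f [2.01 0.03 6.13] m [ 0.141 -0.355 -0.004]
t 17.83 F mm x,y,z [-32.25   0.22  18.16] tilt -0.03 yaw 74.03 roll 0.14 force m [ 1.99 -0.14  5.44] w 0.0318
```

View pics/s_h11.png

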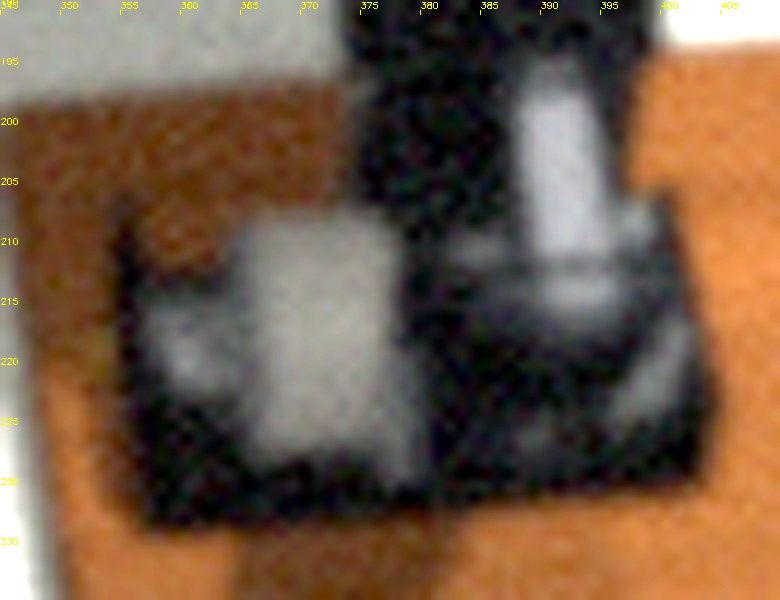

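Emit:
send_rows(
  moves=[
    {"angular": [0, 0, 0], "delta_pos": [0, 0, 0], "claw": 0.034},
    {"angular": [0, 0, 0], "delta_pos": [0, 0, 0], "claw": 0.036},
    {"angular": [0, 0, 0], "delta_pos": [0, 0, 0], "claw": 0.04},
    {"angular": [0, 0, 0], "delta_pos": [0, 0, 0], "claw": 0.05},
    {"angular": [0, 0, 0], "delta_pos": [0, 0, 0], "claw": 0.055},
  ],
  squeeze=20,
)

```text
time_s: 18.3
position: [0.5308, -0.0534, 0.0544]
ee_rot: [0.99, -0.139, -0.0, 0.0]
ft_force: [0.2, 0.2, 0.4]
width: 0.0549
```

```bash
python3 - <<'E'
from h import *
tq();state()
E
```

```text
f [ 0.24 -0.09  0.37] m [ 0.069 -0.012 -0.027]
t 18.3 F mm x,y,z [-32.06   1.62  17.02] tilt -0.01 yaw 74.03 roll -0.03 force m [ 0.24 -0.09  0.37] w 0.0549
```

Emit:
send_rows(
  moves=[
    {"angular": [0, 0, 0], "delta_pos": [0.0014, 0, -0.005], "claw": 0.06},
    {"angular": [0, 0, 0], "delta_pos": [0, 0, -0.015], "claw": 0.06},
    {"angular": [0, 0, 0], "delta_pos": [0, 0, -0.03], "claw": 0.06},
    {"angular": [0, 0, 0], "delta_pos": [0, 0, -0.04], "claw": 0.06},
    {"angular": [0, 0, 0], "delta_pos": [0, 0, -0.04], "claw": 0.06},
  ],
)

```text
time_s: 18.72
position: [0.5315, -0.0534, 0.1855]
ee_rot: [0.99, -0.139, -0.001, -0.0]
ft_force: [1.9, -0.6, 0.1]
width: 0.0598
```

Emit:
send_rows(
  moves=[
    {"angular": [0, 0, 0], "delta_pos": [-0.02, 0.03, -0.01], "claw": 0.06},
    {"angular": [0, 0, 0], "delta_pos": [-0.02, 0.035, 0], "claw": 0.06},
    {"angular": [0, 0, 0], "delta_pos": [-0.02, 0.035, 0], "claw": 0.06},
    {"angular": [0, 0, 0], "delta_pos": [-0.02, 0.035, 0], "claw": 0.06},
    {"angular": [0, 0, 0], "delta_pos": [-0.02, 0.035, 0], "claw": 0.06},
  ],
)

```text
time_s: 19.13
position: [0.3882, -0.1904, 0.1952]
ee_rot: [0.99, -0.138, 0.0, 0.0]
ft_force: [1.0, -1.7, 0.8]
width: 0.0602
```

```bash
python3 - <<'E'
from h import *
from station import snapshot
d=snapshot("scene")["frame"][:,:,::-1];t=snapshot("top")["frame"][:,:,::-1]
cv2.imwrite("pics/s_e.png",d);cv2.imwrite("pics/t_e.png",t)
crop(d,345,190,65,50,12,"s_h12",1.8,5);crop(t,245,222,60,48,13,"t_h12",2,5)
E
```

```text
(no output)
```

View pics/s_h12.png

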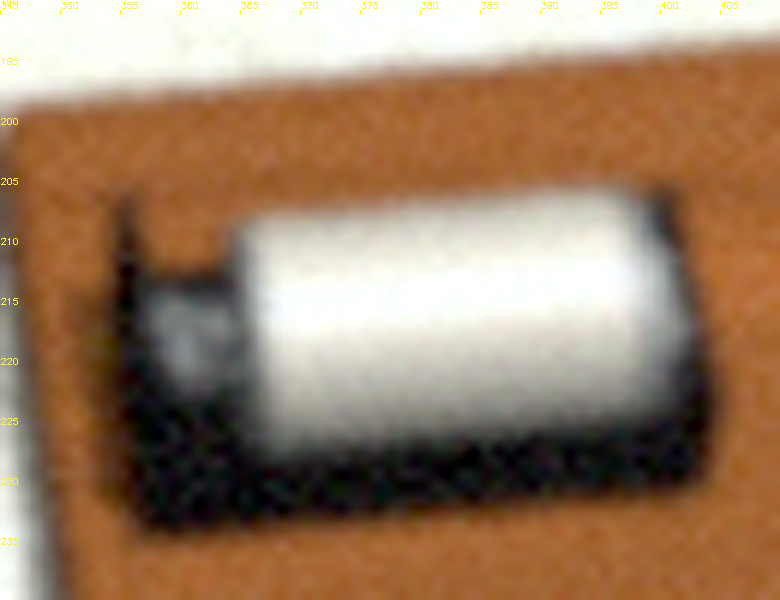

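View pics/t_h12.png

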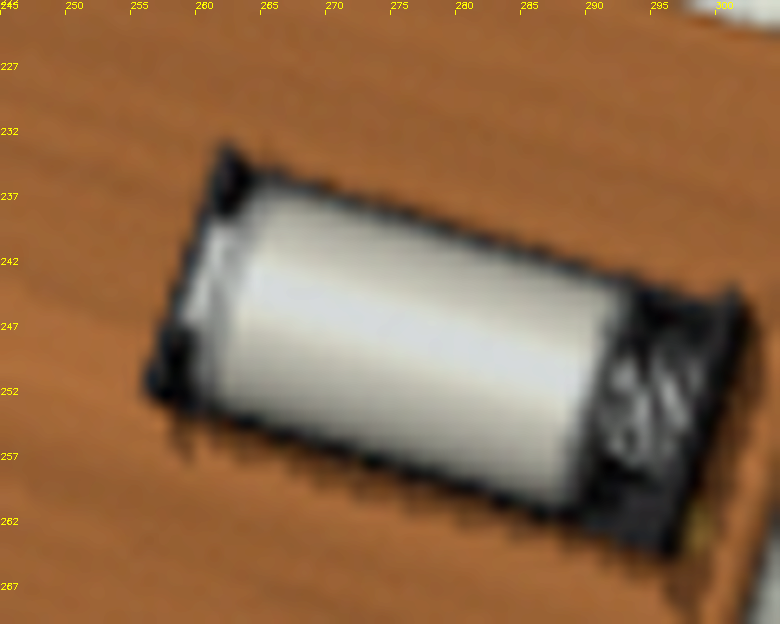

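View pics/t_e.png

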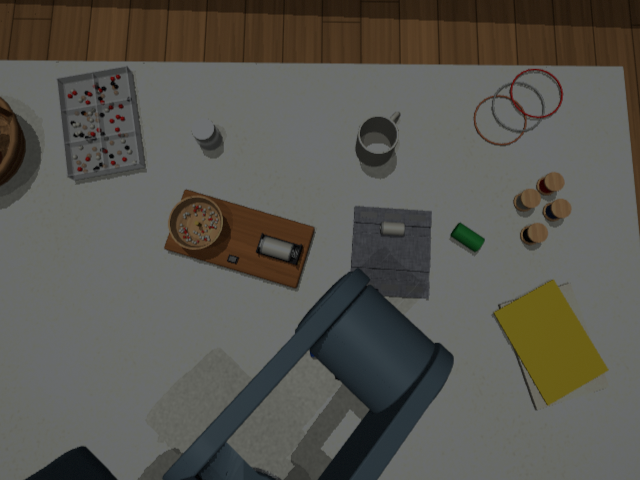

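```bash
python3 - <<'E'
from h import *
xh=np.array([np.cos(np.radians(A)),np.sin(np.radians(A)),0]);yh=np.array([-xh[1],xh[0],0]);zh=np.array([0,0,1.])
g=cv2.cvtColor(cv2.imread("pics/s_e.png"),cv2.COLOR_BGR2GRAY).astype(float)
# colour-based saturation: cell is grey, wood is saturated
hsv=cv2.cvtColor(cv2.imread("pics/s_e.png"),cv2.COLOR_BGR2HSV).astype(float)
cols=range(370,396,2);T=[];B=[]
for c in cols:
    v=hsv[:,c,1];r=np.arange(198,218);s=v[198:218];hi=s[:5].mean();lo=s[12:].mean();m=(hi+lo)/2
    i=np.where(s<m)[0][0];T.append(r[i-1]+(s[i-1]-m)/(s[i-1]-s[i]))
    w=g[214:235,c];pk=w[:6].mean();mn=w.min();m=(pk+mn)/2;i=np.where(w<m)[0][0];B.append(214+i-1+(w[i-1]-m)/(w[i-1]-w[i]))
pt=np.polyfit(cols,T,1);pb=np.polyfit(cols,B,1);print("obs top slope",pt[0].round(4),np.polyval(pt,383).round(2),"bot",pb[0].round(4),np.polyval(pb,383).round(2))
def sil(tilt,zf=17,x0=-30.75):
    t=np.radians(tilt);ax=np.array([np.cos(t),0,np.sin(t)]);up=np.array([-np.sin(t),0,np.cos(t)])
    F=np.array([x0,0,zf]);pts=[]
    for s in np.linspace(5,55,26):
        q=np.linspace(0,2*np.pi,181);P=proj("scene",[M0+((F+s*ax+17*(np.cos(a)*up+np.sin(a)*np.array([0,1,0])))@np.array([xh,yh,zh]))/1e3 for a in q])
        pts+=[P[P[:,1].argmin()],P[P[:,1].argmax()]]
    pts=np.array(pts);a=np.polyfit(pts[::2,0],pts[::2,1],1);b=np.polyfit(pts[1::2,0],pts[1::2,1],1)
    print(tilt,"top",a[0].round(4),np.polyval(a,383).round(2),"bot",b[0].round(4),np.polyval(b,383).round(2))
for k in(0,1,2,4):sil(k)
# ref: plinth front edge slope obs vs model in scene
E
```

```text
obs top slope -0.0919 205.94 bot -0.0715 224.18
0 top -0.0876 206.72 bot -0.09 226.3
1 top -0.098 206.52 bot -0.0999 226.13
2 top -0.1085 206.32 bot -0.1097 225.96
4 top -0.1295 205.91 bot -0.1293 225.62
```

```bash
python3 - <<'E'
from station import finish_job,sense
s=sense();print(s["time_s"],s["ft_force"],s["width"]);print(finish_job())
E
```

```text
19.2333 [0.74924495 0.51773259 0.24518186] 0.059913070220296516
the job is handed in; nothing more can be done
None
```

I loaded the large D cell in the spinner's holder and handed the job in at 19.2 s; no verdict came back.

- **Loading:** I took the cell from the bead board and tilted its button end up about 25°. I pushed the flat end back against the coil, lowered the button end behind its contact in about 5° steps, and set the cell on the floor. I then eased the cell forward onto the contact and let go.
- **Forces:** The highest reading along the coil was about 10.3 N (14 N crushes it). The highest downward press on the holder was about 13 N (30 N cracks it).
- **Final pictures:** The cell lies between the rails with its button end on the contact and the coil pressed at the flat end. The mug, jar, small cell and green look-alike look undisturbed. The arm covers the blue ones in the last top view.
- **Level check:** The cell's top edge fits about 0.4° of tilt. The bottom-edge fit disagreed slightly; I took that as shading.
- **Disagreements along the way:** The two cameras differed by about 4–5 mm in x. On setting down, the cell met the floor about 1 mm higher than I expected. I put that down to the cell sitting about 2 mm further along the grip than I had assumed. A side force of about 5 to 7 N also showed up while pressing down, from friction or a rail, and it fell to about 1 N once I eased the press.

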